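# Clear the sushi board and shut the scraps bin

### The arm

A 7-joint arm with a two-finger parallel gripper is mounted at the origin on the work surface. World frame = base frame: x ahead of the robot, y to its left, z up, the work surface at z = 0. Lengths are in m, angles in rad, forces in N, time in s.
With the tool pointing down it reaches from about 0.35 to 0.9 m from the base axis. Payload 8.1 kg.
Tool frame: the origin (TCP) lies at the very end of the fingers, on their centre line; the grasp point (between the pads) lies 19 mm behind it; z points along the fingers, y is the line along which they close (so a half turn about z gives the same grasp; the last joint's range is limited). The gripper opens to 85 mm and grips with 20 to 120 N. Pads are 22 mm wide; open, the fingers measure 114 mm over their backs; the gripper's body (76 mm by 85 mm) begins 54 mm behind the grasp point. The pads swing forward as they close: fully open they stand 13 mm farther back than shut.
Start: joints at [-1.376, 0.434, 0.025, 1.573, -0.012, 1.134, -0.075], TCP at [0.183, 0.597, 0.231] pointing down, gripper open.
Joint ranges: [-2.62, 2.62], [-0.44, 2.09], [-1.27, 1.32], [0.08, 2.57], [-1.32, 4.46], [0.12, 2], [-2.74, 2.74]. Speed limits (rad/s): [2.22, 2.22, 3.01, 3.01, 3.14, 3.14, 3.14].

### API

Orientations are given as a unit quaternion [x, y, z, w].
In Python, from workcell import sense, vision, finish_job gives the robot as it stands. The module is installed in compiled form; this text tells all that it offers.
- The arm moves only by the tool carry_out, never from a script. Its argument "targets" is text: rows parted by semicolons, each of 7 numbers parted by spaces: the closure, from 0 (fully open) to 1 (shut), then the shift along the tool's x, y, z as a fraction of full scale, then the turn, a rotation vector about the tool's x, y, z as a fraction of full scale. In form: jaw x y z ax ay az; .... A call has exactly 5 rows; each row is the pose to reach, as a shift and turn from the pose commanded when the call began, along the tool's axes at that moment, turning the shorter way round; what a row does not reach only later rows make up. Full scale, the value 1, is 15 cm for a shift and pi rad for a turn. A row lasts 1/10 s, in which the tool goes at most 50 mm and 8.59 degrees, less where a joint would pass 70% of its speed; a pose out of reach is approached as far as the arm can. A call with a number of a shift or a turn outside -1 to 1 is refused whole. A call with a gripper value outside its range is refused whole. The fingers move at their own pace and stop on an object; the grip force is fixed at half the most. Time passes only in rows, so rows that repeat a pose let the fingers close, or fill a call up. It gives the time, the measured TCP pose, the force, the opening and the grip force at its end, in the units of the state.
- sense(): the state, without advancing time (a new reading comes with each control period).
- vision.capture(name): name is "scene" or "top"; returns the picture (384x512x3 uint8, blue, green, red); there is no depth.
- vision.camera_params(name): a dict with "fx", "fy", "cx", "cy" (pixels), "D" ([k1, k2, p1, p2, k3] as OpenCV has them; the pictures are not rectified), "world_to_cam" (4x4, takes a point from world to camera coordinates). Camera axes: x right, y up, looking along -z (the intrinsics and any distortion apply to the point x, -y, -z); pixel columns grow to the right and rows downward; lengths in m; the calibration is good to about 2 mm. A picture is of the moment at which its call begins. camera_params takes no time and is no camera call.
- finish_job(): hands the job in; it is judged then, once.
The state is a dict: "clock": time; "joint_pos": joint angles; "joint_vel": joint speeds; "tau": joint torques, N m; "tool_pos": TCP position; "tcp_rot": TCP orientation; "contact_force": force on the tool from outside, world axes, zero at the start; "torque": the same for the moment, N m; "grip_width": finger opening in m; "grip_force": force on a finger pad.
Only numpy, scipy, OpenCV 4.12 (cv2) and the standard library are available. Lean on these libraries where they do the work, as an engineer would, in place of code of your own. Each camera call takes 0.05 s, during which the arm holds its last target. There are 200 camera calls.

### The job

Use the scraper to wipe all four vegetable offcuts off the cutting board into the scraps bin beside it, working round the blue saucer and never touching the offcuts with the gripper itself. Then stand the scraper upright on its rubber mat again and push the bin's lid fully shut. Leave the saucer and everything else on the counter where they are.

Things in the scene. Friction and masses are not known exactly. Their poses are not given: they have to be found in the camera images.
- board: Cream cutting board, fixed, 200 (its x) x 320 (its y) mm, on a dark steel riser, top face 80 mm above the counter. Origin: centre of its underside, on the counter. The bin stands 3 mm from one of its two short (200 mm) sides (at its +y or -y side, varies), the rubber mat 3 mm from the other; both are parallel to it and their centres lie 10 mm towards its +x from its own.
- bin: Open steel scraps bin, fixed, outside 230 (its x) x 140 (its y) x 74 mm high, walls and floor 4 mm thick, so its rim is 6 mm lower than the board's top. Origin: centre of its underside, on the counter. Its lid is hinged along the rim at its +x end (the end away from the robot).
- lid (a joint): Hinge of the bin's steel lid, rad: 0 shut on the rim, grows as it opens upward; upright at 1.57, stop at 1.9. Starts open between 1.45 and 1.6. The hinge is stiff (friction about 0.25 N m, lid 0.15 kg): the lid stays where it is left, and pushing it shut takes 1 to 3 N near its free edge.
- lid_hinge (a point): Middle of the lid's hinge line, at the top of the bin's +x wall. The lid is a plate 230 mm long from this line to its free edge, 140 mm wide, 8 mm thick; shut, it lies towards the bin's -x with its underside at the height of this point; it turns about the bin's y axis. Its axes turn with the lid.
- lid_handle (a point): Point in the black knob on the lid's outer (upper) face, 35 mm above that face, 200 mm from the hinge line, midway across the width. The knob is 28 mm across and stands 43 mm out of the face.
- mat: Black rubber mat, fixed, 220 (its x) x 140 (its y) x 4 mm thick, where the scraper stands. Origin: centre of its underside, on the counter.
- scraper: Hand scraper, loose, about 0.2 kg, standing upright on its blade on the mat. Length 110 mm along its x. White blade: 16 mm thick (its y), 46 mm high; above it a wooden grip of the full length, 24 mm thick (its y), from 44 to 76 mm above the blade's lower edge. Origin: centre of the blade's lower edge face; z up.
- carrot: Rigid offcut of orange carrot, loose on the board, 60 x 24 x 14 mm (its x, y, z), about 30 g. Origin: centre of its underside, long axis x.
- cucumber: Rigid offcut of pale green cucumber, loose on the board, 60 x 26 x 14 mm (its x, y, z), about 30 g. Origin: centre of its underside, long axis x.
- radish: Rigid offcut of white radish, loose on the board, 60 x 24 x 14 mm (its x, y, z), about 30 g. Origin: centre of its underside, long axis x.
- pumpkin: Rigid offcut of yellow pumpkin, loose on the board, 60 x 24 x 14 mm (its x, y, z), about 30 g. Origin: centre of its underside, long axis x.
- carrot_center (a point): Centre of the carrot offcut.
- cucumber_center (a point): Centre of the cucumber offcut.
- radish_center (a point): Centre of the radish offcut.
- pumpkin_center (a point): Centre of the pumpkin offcut.
- saucer: Blue-rimmed saucer of green relish with a dollop on top, loose, standing about the middle of the board's length, in the half nearer to or farther from the robot (two offcuts lie beside it); 72 mm across, 16 mm high (27 mm with the dollop). To be left alone. Origin: centre of its underside.
- soy: Dark soy bottle with a red cap, 52 mm across, 140 mm high, behind the mat. Loose bystander, to be left alone. Origin: centre of its underside.
- teacup: White teacup, 68 mm across, 75 mm high, on the robot's side of the mat. Loose bystander, to be left alone. Origin: centre of its underside.
- bowl: Grey-green bowl, 84 mm across, 50 mm high, on the robot's side of the bin. Loose bystander, to be left alone. Origin: centre of its underside.
- jar: Terracotta jar holding chopsticks, 72 mm across, 175 mm high with the sticks, behind the board. Loose bystander, to be left alone. Origin: centre of its underside.
- mirin: Amber bottle, 66 mm across, 210 mm high, at the left or right of the counter. Loose bystander, to be left alone. Origin: centre of its underside.
- dishes: Stack of dishes, 124 mm across, 39 mm high, at the other side of the counter. Loose bystander, to be left alone. Origin: centre of its underside.
Not all that is in view belongs to the job. Of the things that look like the scraper, the smaller one is meant.

How it is judged:
On the way:
1. all four offcuts lie in the scraps bin (x of carrot_center in the frame of bin between -0.112 and 0.112 m and y of carrot_center in the frame of bin between -0.068 and 0.068 m and z of each of carrot_center, cucumber_center, radish_center, pumpkin_center in the frame of bin below 0.07 m and x of cucumber_center in the frame of bin between -0.112 and 0.112 m and y of cucumber_center in the frame of bin between -0.068 and 0.068 m and x of radish_center in the frame of bin between -0.112 and 0.112 m and y of radish_center in the frame of bin between -0.068 and 0.068 m and x of pumpkin_center in the frame of bin between -0.112 and 0.112 m and y of pumpkin_center in the frame of bin between -0.068 and 0.068 m), for 0.2 s.
At the end, for the whole second after the job is handed in: Every offcut's centre is inside the bin's walls and below its rim; the lid is shut (hinge under 0.06 rad); the scraper stands upright (within 0.12 rad), still, with its centre over the mat and its blade on it (all of step 1 and value of joint lid below 0.06 rad and x of scraper in the frame of mat between -0.11 and 0.11 m and y of scraper in the frame of mat between -0.07 and 0.07 m and z of scraper in the frame of mat below 0.012 m and angle between scraper's own z axis and vertical below 0.12 rad and linear speed of scraper below 0.02 m/s); the robot touches nothing.
It fails at once if the gripper or arm touches an offcut (contact force between any of the fingers, the arm and carrot above 0.3 N or contact force between any of the fingers, the arm and cucumber above 0.3 N or contact force between any of the fingers, the arm and radish above 0.3 N or contact force between any of the fingers, the arm and pumpkin above 0.3 N).
It fails at once if the saucer is pushed more than 20 mm or tipped (distance of saucer from where it was at the start of the episode above 0.02 m or angle between saucer's own z axis and vertical above 0.3 rad).
It fails at once if another bystander is pushed more than 30 mm or tipped (distance of any of soy, teacup, bowl, jar, mirin, dishes from where it was at the start of the episode above 0.03 m or angle between any of soy, teacup, bowl, jar, mirin, dishes's own z axis and vertical above 0.4 rad).
It also fails if it takes over 72 s, if anything falls off the work surface, if the arm or the gripper's body presses on something with over 40 N, if the wrist force passes 120 N, or if a joint passes its speed limit or range.

## Working session

There is one attempt and no reset: what is moved stays moved. The work goes in short steps, Python scripts to look and compute and a tool call to move; the robot and the scene stay as the last step left them, time stands still between calls to the robot, and variables do not carry over. Pictures are saved under pics/ and viewed, at most 12 in all, crops included, and the job is handed in when it is done.

Besides the shell and the picture viewer there is one more tool, called after "Call:" in YAML: its name, and indented under it one key for each argument. carry_out: Moves the arm, as the interface text tells. Its arguments: {"type":"object","properties":{"targets":{"type":"string"}},"required":["targets"]}

```bash
mkdir -p pics; ls; python3 - <<'E'
from workcell import sense, vision
import cv2,json
s=sense();print(s)
for n in("scene","top"):
    cv2.imwrite(f"pics/{n}0.png",cv2.resize(vision.capture(n),(800,600),interpolation=cv2.INTER_CUBIC))
    print(vision.camera_params(n))
E
```

```text
pics
{'clock': 0.0, 'joint_pos': array([-1.37562832,  0.43522294,  0.02496134,  1.57408951, -0.01158668,
        1.13402212, -0.07507452]), 'joint_vel': array([-0.00049934, -0.00061731, -0.00149938, -0.00034121, -0.00030002,
        0.00176517, -0.0029348 ]), 'tau': array([ 3.76588275e-05, -6.70461130e+01,  1.02487843e+00, -3.16211486e+01,
        1.54659140e-02,  1.25024145e-02,  3.96160613e-05]), 'tool_pos': array([0.18326964, 0.59699208, 0.23052882]), 'tcp_rot': array([ 1.48348393e-01,  9.88934839e-01, -7.97433787e-04, -4.28983488e-05]), 'contact_force': array([ 0.09486726,  0.50919359, -0.85233533]), 'torque': array([0.01585697, 0.03348275, 0.02427761]), 'grip_force': 0.0, 'grip_width': 0.08552250117961484}
{'fx': 373.116075385942, 'fy': 373.116075385942, 'cx': 249.20390297126855, 'cy': 192.2925207464738, 'D': array([-0.09719957,  0.        ,  0.        ,  0.        ,  0.        ]), 'world_to_cam': array([[-0.29041605,  0.9568437 ,  0.01042346,  0.14256331],
       [-0.76513329, -0.23874322,  0.59797385,  0.36698309],
       [ 0.57465604,  0.16568587,  0.80144783, -1.7367698 ],
       [ 0.        ,  0.        ,  0.        ,  1.        ]])}
{'fx': 476.09638914682245, 'fy': 476.09638914682245, 'cx': 258.4147311239537, 'cy': 194.1145064150048, 'D': array([0.00509733, 0.        , 0.        , 0.        , 0.        ]), 'world_to_cam': array([[ 0.00502698, -0.99983852, -0.01725318,  0.01189961],
       [ 0.98674741,  0.00216139,  0.16224942, -0.54666236],
       [-0.16218593, -0.01784015,  0.98659893, -1.4656109 ],
       [ 0.        ,  0.        ,  0.        ,  1.        ]])}
```

View pics/top0.png

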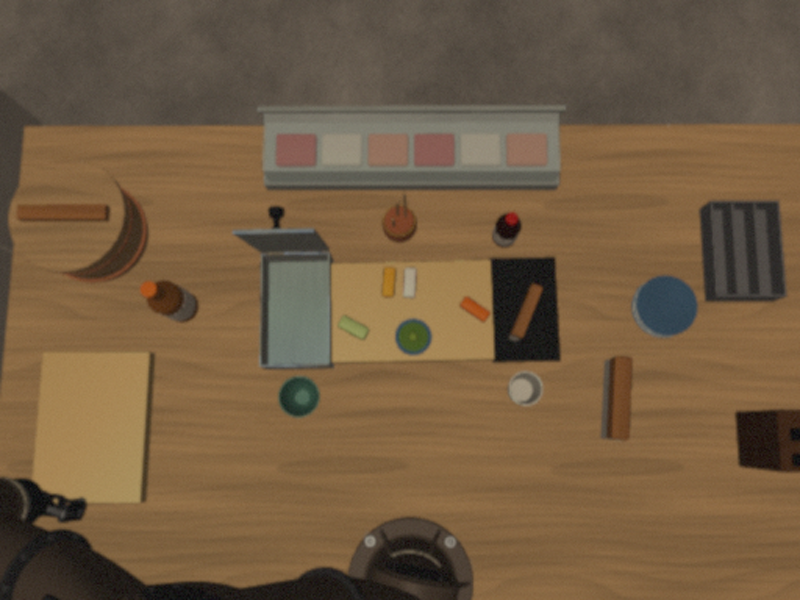

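View pics/scene0.png

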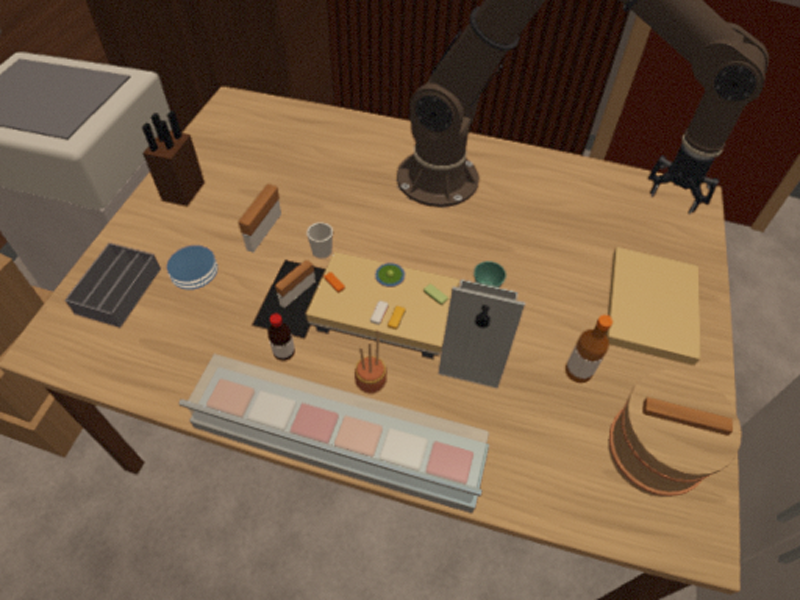

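Top view (800 px scale): bin at left (262–330, 255–367) with open lid, board (332–493, 261–362), mat right. The offcuts are cucumber (353,327), pumpkin (389,282), radish (410,282) and carrot (475,308). The saucer is at (413,337) in the near half and the small scraper is on the mat at (526,312).

```bash
cat > h.py <<'E'
import numpy as np, cv2
from workcell import sense, vision
def K(n):
    p=vision.camera_params(n)
    return p,np.array([[p['fx'],0,p['cx']],[0,p['fy'],p['cy']],[0,0,1.]])
F=np.diag([1,-1,-1.])
def proj(n,P):
    p,k=K(n);M=p['world_to_cam'];R=F@M[:3,:3];t=F@M[:3,3]
    return cv2.projectPoints(np.asarray(P,float).reshape(-1,1,3),cv2.Rodrigues(R)[0],t,k,p['D'])[0].reshape(-1,2)
def ortho(n,img,z,x0,x1,y0,y1,s):
    # row: x decreasing down, col: y decreasing to right ; s px per m
    X=x1-(np.arange(int((x1-x0)*s))+.5)/s; Y=y1-(np.arange(int((y1-y0)*s))+.5)/s
    g=np.stack(np.broadcast_arrays(X[:,None],Y[None,:],z),-1)
    q=proj(n,g).reshape(len(X),len(Y),2).astype(np.float32)
    return cv2.remap(img,q[...,0],q[...,1],cv2.INTER_CUBIC)
E
python3 - <<'E'
from h import *
im=vision.capture("top")
x0,x1,y0,y1,s=.38,.78,-.30,.30,1333
B=(x0,x1,y0,y1,s)
o=ortho("top",im,.08,*B)
o=np.clip(o.astype(float)*1.5,0,255).astype(np.uint8)
for i in range(0,9):
    r=int((x1-(.4+.05*i))*s)
    if 0<=r<o.shape[0]: cv2.line(o,(0,r),(8,r),(255,255,255),1);cv2.putText(o,f"{.4+.05*i:.2f}",(10,r+4),0,.35,(255,255,255),1)
for i in range(13):
    c=int((y1-(.3-.05*i))*s);cv2.line(o,(c,0),(c,8),(255,255,255),1);cv2.putText(o,f"{.3-.05*i:.2f}",(c-10,20),0,.35,(255,255,255),1)
cv2.imwrite("pics/o1.png",o)
hsv0=cv2.cvtColor(im,cv2.COLOR_BGR2HSV)
def seg(z,name,f):
    oo=ortho("top",im,z,*B);h=cv2.cvtColor(oo,cv2.COLOR_BGR2HSV).astype(int)
    m=f(h[...,0],h[...,1],h[...,2]).astype(np.uint8)
    X=x1-(np.arange(m.shape[0])+.5)/s;Y=y1-(np.arange(m.shape[1])+.5)/s
    m[(X<.44)|(X>.66),:]=0; m[:,(Y>.17)|(Y<-.29)]=0
    n,l,st,c=cv2.connectedComponentsWithStats(m)
    for j in range(1,n):
        if st[j,4]>400:
            pts=np.argwhere(l==j)[:,::-1].astype(np.float32)
            r=cv2.minAreaRect(pts)
            e=np.linalg.eigh(np.cov(pts.T));v=e[1][:,1] # col,row -> -y,-x
            print(name,"x %.4f y %.4f"%(x1-c[j,1]/s,y1-c[j,0]/s),"size",np.round(np.array(r[1])/s*1000),"axis xy",np.round([-v[1],-v[0]],3),"ang deg from +x %.1f"%np.degrees(np.arctan2(-v[0],-v[1])))
seg(.09,"orange",lambda h,s,v:(h<=13)&(s>190)&(v>110))
seg(.09,"yellow",lambda h,s,v:(h>13)&(h<24)&(s>170)&(v>110))
seg(.09,"green",lambda h,s,v:(h>32)&(h<60)&(s>80)&(v>60))
seg(.09,"white",lambda h,s,v:(s<60)&(v>125))
seg(.09,"blue",lambda h,s,v:(h>85)&(h<125)&(s>100))
seg(.08,"grip",lambda h,s,v:(h<=13)&(s>100)&(v>60))
E
```

```text
orange x 0.5300 y -0.1248 size [55. 21.] axis xy [0.571 0.821] ang deg from +x 55.2
yellow x 0.5839 y 0.0446 size [23. 59.] axis xy [-0.998  0.061] ang deg from +x 176.5
green x 0.4955 y 0.1147 size [52. 19.] axis xy [0.517 0.856] ang deg from +x 58.9
green x 0.4749 y -0.0042 size [55. 55.] axis xy [0.351 0.936] ang deg from +x 69.4
white x 0.5817 y 0.0034 size [20. 55.] axis xy [-0.998  0.06 ] ang deg from +x 176.6
white x 0.4649 y 0.1661 size [51.  9.] axis xy [-1.    -0.012] ang deg from +x -179.3
grip x 0.5292 y -0.2305 size [ 27. 115.] axis xy [-0.915  0.404] ang deg from +x 156.2
grip x 0.5313 y -0.1258 size [60. 26.] axis xy [0.563 0.826] ang deg from +x 55.7
```

View pics/o1.png

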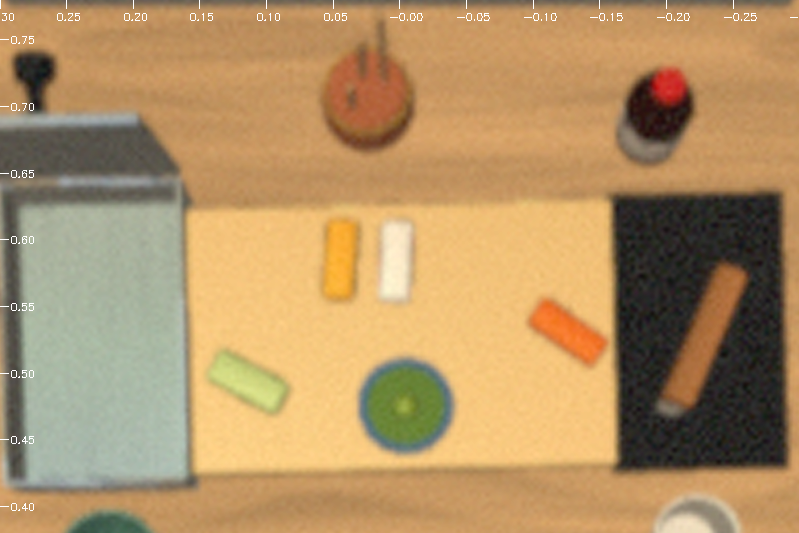

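```bash
cat >> h.py <<'E'
def state():
    s=sense();from scipy.spatial.transform import Rotation as Ro
    R=Ro.from_quat(s['tcp_rot']).as_matrix()
    print("t %.2f pos %s yaw %.1f tilt %.3f F %s w %.4f gf %.1f"%(s['clock'],np.round(s['tool_pos'],4),np.degrees(np.arctan2(R[1,0],R[0,0])),np.arccos(-R[2,2]),np.round(s['contact_force'],1),s['grip_width'],s['grip_force']))
    return s['tool_pos'],np.degrees(np.arctan2(R[1,0],R[0,0]))%360
def plan(jaw,wps):
    """wps: (x,y,z,yaw deg) or (.., mm per row). Prints rows, 5 a call."""
    p,y=state(); cur=np.r_[p,y]; pts=[]
    for w in wps:
        v=w[4] if len(w)>4 else 28; t=np.array(w[:4],float)
        n=max(1,int(np.ceil(np.linalg.norm(t[:3]-cur[:3])*1000/v)),int(np.ceil(abs(t[3]-cur[3])/8)))
        pts+=[cur+(t-cur)*(i+1)/n for i in range(n)]; cur=t
    while len(pts)%5: pts.append(pts[-1])
    b=np.r_[p,y]
    for i in range(0,len(pts),5):
        c,s=np.cos(np.radians(b[3])),np.sin(np.radians(b[3]));R=np.array([[c,s,0],[s,-c,0],[0,0,-1]])
        rows=[]
        for q in pts[i:i+5]:
            d=np.round(R.T@(q[:3]-b[:3])/.15,3)+0.; a=round(-(q[3]-b[3])/180,4)+0.
            if abs(d).max()>1: print("OVER")
            rows.append("%g %g %g %g 0 0 %g"%(jaw,*d,a))
        b=np.r_[b[:3]+R@(d*.15),b[3]-a*180]
        print("; ".join(rows))
E
python3 - <<'E'
from h import *
for th in(1.45,1.5,1.55,1.6):
    hx,hz=.645,.074
    print(th,np.round(proj("top",[[hx-.23*np.cos(th),y,hz+.23*np.sin(th)] for y in(.163,.303)])*800/512).tolist(),np.round(proj("top",[[hx,y,hz] for y in(.163,.303)])*800/512).tolist())
plan(0,[(.20,.58,.30,163),(.33,.36,.30,160),(.40,.05,.25,156),(.48,-.18,.18,156.2),(.529,-.2305,.14,156.2)])
E
```

```text
1.45 [[314.0, 238.0], [232.0, 238.0]] [[330.0, 253.0], [261.0, 253.0]]
1.5 [[314.0, 231.0], [233.0, 231.0]] [[330.0, 253.0], [261.0, 253.0]]
1.55 [[314.0, 225.0], [233.0, 224.0]] [[330.0, 253.0], [261.0, 253.0]]
1.6 [[314.0, 218.0], [233.0, 218.0]] [[330.0, 253.0], [261.0, 253.0]]
t 0.15 pos [0.1833 0.5971 0.2307] yaw 162.9 tilt 0.001 F [-0.8 -0.3  0.3] w 0.0853 gf 0.0
0 -0.047 -0.025 -0.154 0 0 -0.0001; 0 -0.093 -0.051 -0.308 0 0 -0.0003; 0 -0.14 -0.076 -0.462 0 0 -0.0004; 0 -0.266 -0.191 -0.462 0 0 0.0013; 0 -0.392 -0.306 -0.462 0 0 0.003
0 -0.127 -0.114 0 0 0 0.0016; 0 -0.254 -0.227 0 0 0 0.0033; 0 -0.381 -0.341 0 0 0 0.005; 0 -0.507 -0.454 0 0 0 0.0066; 0 -0.634 -0.568 0 0 0 0.0083
0 -0.13 -0.11 0 0 0 0.0017; 0 -0.26 -0.22 0 0 0 0.0033; 0 -0.39 -0.331 0 0 0 0.005; 0 -0.483 -0.481 0.028 0 0 0.0068; 0 -0.576 -0.631 0.056 0 0 0.0087
0 -0.098 -0.147 0.027 0 0 0.0018; 0 -0.195 -0.294 0.055 0 0 0.0037; 0 -0.292 -0.442 0.083 0 0 0.0055; 0 -0.389 -0.589 0.111 0 0 0.0074; 0 -0.486 -0.737 0.139 0 0 0.0093
0 -0.102 -0.144 0.027 0 0 0.0018; 0 -0.203 -0.289 0.055 0 0 0.0037; 0 -0.305 -0.433 0.083 0 0 0.0055; 0 -0.406 -0.578 0.111 0 0 0.0074; 0 -0.507 -0.722 0.138 0 0 0.0092
0 -0.111 -0.119 0.047 0 0 -0.0001; 0 -0.223 -0.237 0.094 0 0 -0.0002; 0 -0.334 -0.355 0.14 0 0 -0.0003; 0 -0.445 -0.474 0.187 0 0 -0.0004; 0 -0.556 -0.592 0.234 0 0 -0.0005
0 -0.111 -0.119 0.046 0 0 -0.0002; 0 -0.222 -0.237 0.093 0 0 -0.0003; 0 -0.333 -0.356 0.14 0 0 -0.0004; 0 -0.443 -0.474 0.186 0 0 -0.0005; 0 -0.554 -0.593 0.233 0 0 -0.0006
0 -0.145 -0.059 0.089 0 0 0; 0 -0.29 -0.117 0.178 0 0 0; 0 -0.435 -0.176 0.267 0 0 0; 0 -0.435 -0.176 0.267 0 0 0; 0 -0.435 -0.176 0.267 0 0 0
```

Call:
carry_out:
  targets: "0 -0.05 -0.025 -0.15 0 0 0; 0 -0.09 -0.05 -0.31 0 0 0; 0 -0.14 -0.08 -0.46 0 0 0; 0 -0.27 -0.19 -0.46 0 0 0; 0 -0.39 -0.31 -0.46 0 0 0.003"

```text
clock: 0.65
tool_pos: [0.2261, 0.5357, 0.3007]
tcp_rot: [0.153, 0.988, 0.001, 0.0]
contact_force: [0.5, -0.7, 0.3]
grip_width: 0.0854
grip_force: 0.0
```

Call:
carry_out:
  targets: "0 -0.13 -0.11 0 0 0 0.002; 0 -0.25 -0.23 0 0 0 0.003; 0 -0.38 -0.34 0 0 0 0.005; 0 -0.51 -0.45 0 0 0 0.007; 0 -0.63 -0.57 0 0 0 0.008"

```text
clock: 1.15
tool_pos: [0.2904, 0.4247, 0.3001]
tcp_rot: [0.166, 0.986, -0.0, -0.0]
contact_force: [0.4, -0.4, 0.1]
grip_width: 0.0855
grip_force: 0.0
```

Call:
carry_out:
  targets: "0 -0.13 -0.11 0 0 0 0.002; 0 -0.26 -0.22 0 0 0 0.003; 0 -0.39 -0.33 0 0 0 0.005; 0 -0.48 -0.48 0.03 0 0 0.007; 0 -0.58 -0.63 0.06 0 0 0.009"

```text
clock: 1.65
tool_pos: [0.3414, 0.307, 0.291]
tcp_rot: [0.18, 0.984, -0.0, -0.0]
contact_force: [0.9, 0.4, 1.0]
grip_width: 0.0858
grip_force: 0.0
```

Call:
carry_out:
  targets: "0 -0.1 -0.15 0.03 0 0 0.002; 0 -0.2 -0.29 0.06 0 0 0.004; 0 -0.29 -0.44 0.08 0 0 0.006; 0 -0.39 -0.59 0.11 0 0 0.007; 0 -0.49 -0.74 0.14 0 0 0.009"

```text
clock: 2.15
tool_pos: [0.3708, 0.1771, 0.2701]
tcp_rot: [0.193, 0.981, 0.0, -0.0]
contact_force: [0.6, -0.6, -0.6]
grip_width: 0.0853
grip_force: 0.0
```

Call:
carry_out:
  targets: "0 -0.1 -0.14 0.03 0 0 0.002; 0 -0.2 -0.29 0.06 0 0 0.004; 0 -0.3 -0.43 0.08 0 0 0.006; 0 -0.41 -0.58 0.11 0 0 0.007; 0 -0.51 -0.72 0.14 0 0 0.009"

```text
clock: 2.65
tool_pos: [0.4007, 0.0481, 0.2492]
tcp_rot: [0.207, 0.978, 0.0, 0.0]
contact_force: [0.2, 0.2, 0.8]
grip_width: 0.0854
grip_force: 0.0
```

Call:
carry_out:
  targets: "0 -0.11 -0.12 0.05 0 0 0; 0 -0.22 -0.24 0.09 0 0 0; 0 -0.33 -0.36 0.14 0 0 0; 0 -0.45 -0.47 0.19 0 0 0; 0 -0.56 -0.59 0.23 0 0 0"

```text
clock: 3.15
tool_pos: [0.4418, -0.0664, 0.2144]
tcp_rot: [0.207, 0.978, 0.0, -0.0]
contact_force: [0.4, 0.5, 0.5]
grip_width: 0.0851
grip_force: 0.0
```

```bash
python3 - <<'E'
from h import *
plan(0,[(.48,-.18,.18,156.2),(.529,-.2305,.14,156.2),(.529,-.2305,.085,156.2),(.529,-.2305,.046,156.2,15)])
E
```

```text
t 3.15 pos [ 0.4418 -0.0664  0.2144] yaw 156.1 tilt 0.000 F [0.4 0.5 0.5] w 0.0851 gf 0.0
0 -0.108 -0.118 0.046 0 0 -0.0001; 0 -0.216 -0.236 0.092 0 0 -0.0002; 0 -0.324 -0.354 0.138 0 0 -0.0003; 0 -0.431 -0.471 0.184 0 0 -0.0004; 0 -0.539 -0.589 0.229 0 0 -0.0005
0 -0.145 -0.059 0.089 0 0 0; 0 -0.29 -0.118 0.178 0 0 0; 0 -0.435 -0.176 0.267 0 0 0; 0 -0.435 -0.176 0.45 0 0 0; 0 -0.435 -0.176 0.634 0 0 0
0 0 0 0.086 0 0 0; 0 0 0 0.173 0 0 0; 0 0 0 0.26 0 0 0; 0 0 0 0.26 0 0 0; 0 0 0 0.26 0 0 0
```

Call:
carry_out:
  targets: "0 -0.11 -0.12 0.05 0 0 0; 0 -0.22 -0.24 0.09 0 0 0; 0 -0.32 -0.35 0.14 0 0 0; 0 -0.43 -0.47 0.18 0 0 0; 0 -0.54 -0.59 0.23 0 0 0"

```text
clock: 3.65
tool_pos: [0.48, -0.1801, 0.1799]
tcp_rot: [0.207, 0.978, 0.0, -0.0]
contact_force: [0.5, 0.3, -0.7]
grip_width: 0.0853
grip_force: 0.0
```

Call:
carry_out:
  targets: "0 -0.15 -0.06 0.09 0 0 0; 0 -0.29 -0.12 0.18 0 0 0; 0 -0.435 -0.175 0.27 0 0 0; 0 -0.435 -0.175 0.45 0 0 0; 0 -0.435 -0.175 0.63 0 0 0"

```text
clock: 4.15
tool_pos: [0.5293, -0.2305, 0.0848]
tcp_rot: [0.207, 0.978, -0.0, 0.0]
contact_force: [1.1, 0.1, -0.0]
grip_width: 0.0854
grip_force: 0.0
```

Call:
carry_out:
  targets: "0 0 0 0.09 0 0 0; 0 0 0 0.17 0 0 0; 0 0 0 0.26 0 0 0; 0.4 0 0 0.26 0 0 0; 1 0 0 0.26 0 0 0"

```text
clock: 4.65
tool_pos: [0.529, -0.2299, 0.0472]
tcp_rot: [0.207, 0.978, 0.0, 0.0]
contact_force: [-0.0, 0.6, -0.8]
grip_width: 0.0591
grip_force: 0.0
```

Call:
carry_out:
  targets: "1 0 0 0 0 0 0; 1 0 0 0 0 0 0; 1 0 0 0 0 0 0; 1 0 0 0 0 0 0; 1 0 0 0 0 0 0"

```text
clock: 5.15
tool_pos: [0.5294, -0.23, 0.0476]
tcp_rot: [0.207, 0.978, 0.0, 0.001]
contact_force: [-0.2, -0.0, 6.8]
grip_width: 0.0233
grip_force: 59.0
```

```bash
python3 - <<'E'
from h import *
z=.13
plan(1,[(.529,-.2305,.16,156.2),(.50,-.12,.18,170),(.487,.054,.17,181.3),(.487,.054,.135,181.3),(.487,.054,.124,181.3,12)])
E
```

```text
t 5.15 pos [ 0.5294 -0.23    0.0476] yaw 156.1 tilt 0.001 F [-0.2 -0.   6.8] w 0.0233 gf 59.0
1 0 -0.001 -0.15 0 0 -0.0001; 1 0 -0.002 -0.3 0 0 -0.0002; 1 0 -0.003 -0.45 0 0 -0.0004; 1 0.001 -0.003 -0.6 0 0 -0.0005; 1 0.001 -0.004 -0.749 0 0 -0.0006
1 0.095 0.119 -0.027 0 0 -0.0153; 1 0.189 0.238 -0.054 0 0 -0.0307; 1 0.284 0.357 -0.08 0 0 -0.046; 1 0.379 0.477 -0.107 0 0 -0.0613; 1 0.474 0.596 -0.134 0 0 -0.0767
1 0.041 0.161 0.01 0 0 -0.0089; 1 0.082 0.322 0.019 0 0 -0.0179; 1 0.123 0.483 0.029 0 0 -0.0269; 1 0.164 0.644 0.038 0 0 -0.0358; 1 0.205 0.805 0.048 0 0 -0.0448
1 0.018 0.165 0.009 0 0 -0.009; 1 0.036 0.33 0.019 0 0 -0.018; 1 0.036 0.33 0.136 0 0 -0.018; 1 0.036 0.33 0.252 0 0 -0.018; 1 0.036 0.33 0.326 0 0 -0.018
```

Call:
carry_out:
  targets: "1 0 0 -0.15 0 0 0; 1 0 0 -0.3 0 0 0; 1 0 0 -0.45 0 0 0; 1 0 0 -0.6 0 0 0; 1 0 0 -0.75 0 0 0"

```text
clock: 5.65
tool_pos: [0.5285, -0.2296, 0.1601]
tcp_rot: [0.207, 0.978, 0.0, -0.0]
contact_force: [0.5, 0.4, -2.3]
grip_width: 0.0235
grip_force: 59.2
```

Call:
carry_out:
  targets: "1 0.09 0.12 -0.03 0 0 -0.015; 1 0.19 0.24 -0.05 0 0 -0.03; 1 0.28 0.36 -0.08 0 0 -0.045; 1 0.38 0.48 -0.11 0 0 -0.06; 1 0.47 0.6 -0.13 0 0 -0.077"

```text
clock: 6.15
tool_pos: [0.5002, -0.118, 0.179]
tcp_rot: [0.087, 0.996, 0.0, -0.0]
contact_force: [0.3, 0.8, -1.7]
grip_width: 0.0233
grip_force: 59.2
```

Call:
carry_out:
  targets: "1 0.04 0.16 0.01 0 0 -0.01; 1 0.08 0.32 0.02 0 0 -0.02; 1 0.12 0.48 0.03 0 0 -0.03; 1 0.16 0.64 0.04 0 0 -0.04; 1 0.2 0.8 0.05 0 0 -0.045"

```text
clock: 6.65
tool_pos: [0.4918, 0.0054, 0.1713]
tcp_rot: [0.016, 1.0, 0.0, -0.0]
contact_force: [1.0, 0.2, -2.0]
grip_width: 0.023
grip_force: 59.2
```

```bash
python3 - <<'E'
from h import *
cv2.imwrite("pics/a.png",vision.capture("scene")[130:250,120:370].repeat(3,0).repeat(3,1))
plan(1,[(.486,.055,.165,181.3),(.486,.055,.14,181.3),(.486,.055,.1265,181.3,7),(.484,.110,.1265,181.3,14),(.482,.195,.1265,181.3,17),(.483,.16,.16,181.3),(.51,.05,.19,181.3)])
E
```

```text
t 6.70 pos [0.4914 0.0102 0.1708] yaw 178.4 tilt 0.003 F [-0.6  5.1 -2.2] w 0.0225 gf 59.4
1 0.022 0.149 0.019 0 0 -0.008; 1 0.044 0.298 0.039 0 0 -0.0161; 1 0.044 0.298 0.205 0 0 -0.0161; 1 0.044 0.298 0.25 0 0 -0.0161; 1 0.044 0.298 0.295 0 0 -0.0161
1 0.002 0.092 0 0 0 0; 1 0.003 0.183 0 0 0 0; 1 0.004 0.275 0 0 0 0; 1 0.005 0.367 0 0 0 0; 1 0.005 0.461 0 0 0 0
1 0 0.095 0 0 0 0; 1 0.001 0.189 0 0 0 0; 1 0.001 0.284 0 0 0 0; 1 0.001 0.378 0 0 0 0; 1 0.001 0.473 0 0 0 0
1 -0.001 -0.117 -0.111 0 0 0; 1 -0.002 -0.234 -0.223 0 0 0; 1 -0.034 -0.381 -0.263 0 0 0; 1 -0.067 -0.529 -0.303 0 0 0; 1 -0.1 -0.676 -0.343 0 0 0
1 -0.032 -0.148 -0.04 0 0 0; 1 -0.065 -0.295 -0.08 0 0 0; 1 -0.065 -0.295 -0.08 0 0 0; 1 -0.065 -0.295 -0.08 0 0 0; 1 -0.065 -0.295 -0.08 0 0 0
```

View pics/a.png

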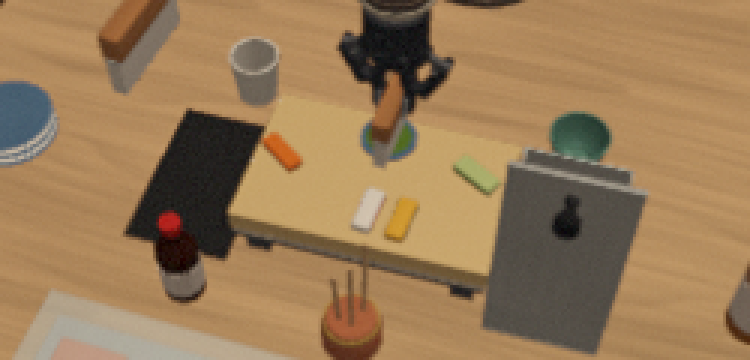

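The crop shows the scraper held upright above the saucer (380,125), with the offcuts undisturbed.

Call:
carry_out:
  targets: "1 0.02 0.15 0.02 0 0 -0.008; 1 0.045 0.3 0.04 0 0 -0.016; 1 0.045 0.3 0.18 0 0 -0.016; 1 0.045 0.3 0.25 0 0 -0.016; 1 0.045 0.3 0.29 0 0 -0.016"

```text
clock: 7.2
tool_pos: [0.4863, 0.049, 0.1269]
tcp_rot: [-0.008, 1.0, -0.0, -0.001]
contact_force: [-0.5, 0.3, -1.6]
grip_width: 0.0231
grip_force: 59.4
```

Call:
carry_out:
  targets: "1 0 0.02 0 0 0 0; 1 0 0.08 0 0 0 0; 1 0 0.17 0 0 0 0; 1 0 0.26 0 0 0 0; 1 0.005 0.35 0 0 0 0"

```text
clock: 7.7
tool_pos: [0.4856, 0.104, 0.1281]
tcp_rot: [-0.009, 1.0, 0.0, 0.0]
contact_force: [-0.0, -0.2, -2.0]
grip_width: 0.0234
grip_force: 59.4
```

```bash
python3 - <<'E'
from h import *
plan(1,[(.482,.195,.1265,181.3,16),(.483,.16,.16,181.3),(.51,.05,.19,181.3),(.570,-.03,.17,181.3),(.570,-.03,.14,181.3),(.570,-.03,.1265,181.3,7)])
E
```

```text
t 7.70 pos [0.4856 0.104  0.1281] yaw -179.0 tilt 0.001 F [-0.  -0.2 -2. ] w 0.0234 gf 59.4
1 0.002 0.101 0.002 0 0 -0.0003; 1 0.005 0.202 0.004 0 0 -0.0006; 1 0.007 0.304 0.005 0 0 -0.0009; 1 0.009 0.405 0.007 0 0 -0.0012; 1 0.011 0.506 0.009 0 0 -0.0015
1 0.002 0.101 0.002 0 0 -0.0003; 1 0.001 -0.016 -0.11 0 0 -0.0003; 1 0.001 -0.132 -0.221 0 0 -0.0003; 1 -0.032 -0.28 -0.261 0 0 -0.0003; 1 -0.065 -0.427 -0.301 0 0 -0.0003
1 -0.033 -0.148 -0.04 0 0 0; 1 -0.065 -0.295 -0.08 0 0 0; 1 -0.098 -0.442 -0.12 0 0 0; 1 -0.195 -0.578 -0.087 0 0 0; 1 -0.292 -0.714 -0.054 0 0 0
1 -0.097 -0.135 0.034 0 0 0; 1 -0.194 -0.271 0.067 0 0 0; 1 -0.194 -0.271 0.167 0 0 0; 1 -0.194 -0.271 0.267 0 0 0; 1 -0.194 -0.271 0.312 0 0 0
1 0 0 0.045 0 0 0; 1 0 0 0.045 0 0 0; 1 0 0 0.045 0 0 0; 1 0 0 0.045 0 0 0; 1 0 0 0.045 0 0 0
```

Call:
carry_out:
  targets: "1 0 0.1 0.01 0 0 0; 1 0 0.2 0.01 0 0 0; 1 0.01 0.3 0.01 0 0 0; 1 0.01 0.4 0.01 0 0 0; 1 0.01 0.51 0.01 0 0 0"

```text
clock: 8.2
tool_pos: [0.4826, 0.1799, 0.1263]
tcp_rot: [-0.008, 1.0, -0.0, -0.0]
contact_force: [1.0, -0.6, -1.5]
grip_width: 0.0231
grip_force: 59.4
```

Call:
carry_out:
  targets: "1 0 0.1 0 0 0 0; 1 0 0.1 0 0 0 0; 1 0 0.1 0 0 0 0; 1 0 0 -0.15 0 0 0; 1 0 -0.13 -0.3 0 0 0"

```text
clock: 8.7
tool_pos: [0.4825, 0.1583, 0.1713]
tcp_rot: [-0.008, 1.0, -0.001, -0.001]
contact_force: [1.4, -0.2, -1.4]
grip_width: 0.0232
grip_force: 59.4
```

```bash
python3 - <<'E'
from h import *
o=ortho("top",vision.capture("top"),.08,.38,.78,-.30,.30,1000)
cv2.imwrite("pics/b.png",np.clip(o*1.5,0,255))
plan(1,[(.51,.05,.19,181.3),(.570,-.03,.17,181.3),(.570,-.03,.14,181.3),(.570,-.03,.1265,181.3,7)])
E
```

```text
t 8.75 pos [0.4847 0.1541 0.1751] yaw -179.3 tilt 0.003 F [ 1.7 -3.7  1.2] w 0.0235 gf 59.5
1 -0.04 -0.174 -0.025 0 0 -0.0009; 1 -0.08 -0.348 -0.05 0 0 -0.0018; 1 -0.12 -0.522 -0.075 0 0 -0.0027; 1 -0.161 -0.696 -0.1 0 0 -0.0035; 1 -0.259 -0.83 -0.066 0 0 -0.0035
1 -0.097 -0.136 0.033 0 0 0; 1 -0.194 -0.272 0.066 0 0 0; 1 -0.291 -0.407 0.1 0 0 0; 1 -0.291 -0.407 0.2 0 0 0; 1 -0.291 -0.407 0.3 0 0 0
1 0 0 0.045 0 0 0; 1 0 0 0.09 0 0 0; 1 0 0 0.09 0 0 0; 1 0 0 0.09 0 0 0; 1 0 0 0.09 0 0 0[ WARN:0@0.700] global loadsave.cpp:1063 imwrite_ Unsupported depth image for selected encoder is fallbacked to CV_8U.
```

View pics/b.png

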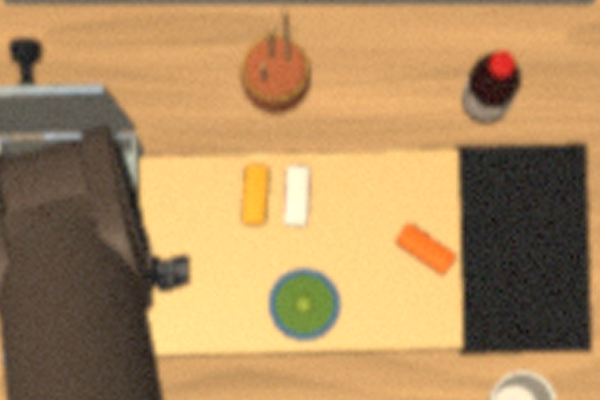

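Cucumber is off the board; carrot (427,248), radish (297,195), pumpkin (256,194) and saucer (304,304) are unchanged. I'll check wrist clearance to the lid.

```bash
python3 - <<'E'
from h import *
im=vision.capture("scene")[0:260,180:400]
im=np.clip(im.astype(float)*1.6,0,255).astype(np.uint8)
cv2.imwrite("pics/c.png",cv2.resize(im,None,fx=2.3,fy=2.3,interpolation=cv2.INTER_CUBIC))
E
```

```text
(no output)
```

View pics/c.png

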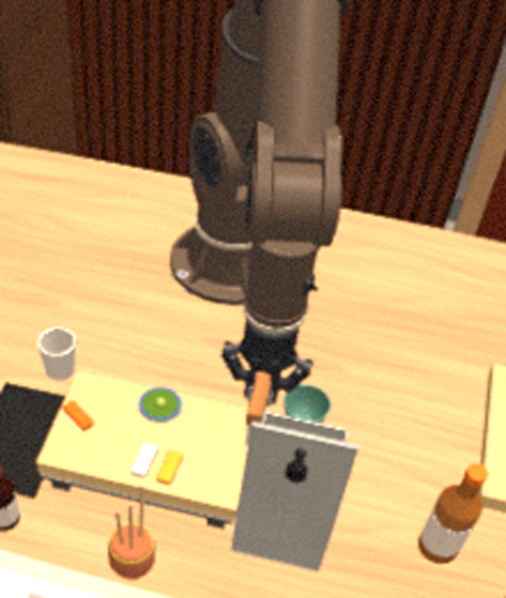

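The wrist above the gripper is a slim cylinder and the bracket sits well above the lid, so a TCP x of about 0.56 near the bin is safe.

Call:
carry_out:
  targets: "1 -0.04 -0.17 -0.03 0 0 -0.001; 1 -0.08 -0.35 -0.05 0 0 -0.002; 1 -0.12 -0.52 -0.075 0 0 -0.003; 1 -0.16 -0.7 -0.1 0 0 -0.004; 1 -0.26 -0.83 -0.07 0 0 -0.004"

```text
clock: 9.3
tool_pos: [0.5237, 0.0328, 0.1823]
tcp_rot: [-0.013, 1.0, 0.0, 0.0]
contact_force: [0.1, -0.5, -1.1]
grip_width: 0.0235
grip_force: 59.6
```

Call:
carry_out:
  targets: "1 -0.1 -0.14 0.03 0 0 0; 1 -0.2 -0.28 0.07 0 0 0; 1 -0.3 -0.43 0.1 0 0 0; 1 -0.31 -0.44 0.2 0 0 0; 1 -0.31 -0.44 0.28 0 0 0"

```text
clock: 9.8
tool_pos: [0.5722, -0.0309, 0.1386]
tcp_rot: [-0.013, 1.0, -0.0, -0.0]
contact_force: [0.8, -0.1, -1.9]
grip_width: 0.023
grip_force: 59.5
```

```bash
python3 - <<'E'
from h import *
plan(1,[(.573,-.031,.127,181.3,8),(.573,.01,.127,181.3,9),(.571,.06,.127,181.3,14),(.559,.13,.127,181.3,15),(.557,.195,.127,181.3,15)])
E
```

```text
t 9.80 pos [ 0.5722 -0.0309  0.1386] yaw -178.5 tilt 0.001 F [ 0.8 -0.1 -1.9] w 0.0230 gf 59.5
1 -0.002 -0.001 0.039 0 0 0.0006; 1 -0.005 -0.001 0.077 0 0 0.0011; 1 -0.006 0.054 0.077 0 0 0.0011; 1 -0.008 0.108 0.077 0 0 0.0011; 1 -0.009 0.163 0.077 0 0 0.0011
1 -0.002 0.055 0 0 0 0; 1 -0.003 0.109 0 0 0 0; 1 -0.001 0.193 0 0 0 0; 1 0 0.276 0 0 0 0; 1 0.002 0.359 0 0 0 0
1 0.001 0.084 0 0 0 0; 1 0.015 0.177 0 0 0 0; 1 0.029 0.271 0 0 0 0; 1 0.043 0.365 0 0 0 0; 1 0.056 0.458 0 0 0 0
1 0.014 0.094 0 0 0 0; 1 0.015 0.181 0 0 0 0; 1 0.016 0.268 0 0 0 0; 1 0.016 0.354 0 0 0 0; 1 0.017 0.441 0 0 0 0
1 0.001 0.087 0 0 0 0; 1 0.001 0.087 0 0 0 0; 1 0.001 0.087 0 0 0 0; 1 0.001 0.087 0 0 0 0; 1 0.001 0.087 0 0 0 0
```

Call:
carry_out:
  targets: "1 0 0 0.04 0 0 0.001; 1 -0.005 0 0.075 0 0 0.001; 1 -0.006 0.05 0.075 0 0 0.001; 1 -0.008 0.11 0.075 0 0 0.001; 1 -0.009 0.16 0.075 0 0 0.001"

```text
clock: 10.3
tool_pos: [0.5734, -0.0037, 0.129]
tcp_rot: [-0.013, 1.0, 0.0, 0.0]
contact_force: [0.0, 0.9, -1.7]
grip_width: 0.0234
grip_force: 59.5
```

Call:
carry_out:
  targets: "1 -0.002 0.06 0 0 0 0; 1 -0.003 0.11 0 0 0 0; 1 -0.001 0.19 0 0 0 0; 1 0 0.28 0 0 0 0; 1 0.002 0.36 0 0 0 0"

```text
clock: 10.8
tool_pos: [0.5713, 0.0502, 0.1286]
tcp_rot: [-0.013, 1.0, 0.0, 0.0]
contact_force: [0.1, 0.0, -1.6]
grip_width: 0.023
grip_force: 59.5
```

Call:
carry_out:
  targets: "1 0 0.08 0 0 0 0; 1 0.015 0.18 0 0 0 0; 1 0.03 0.27 0 0 0 0; 1 0.04 0.37 0 0 0 0; 1 0.06 0.46 0 0 0 0"

```text
clock: 11.3
tool_pos: [0.5604, 0.119, 0.1285]
tcp_rot: [-0.013, 1.0, 0.0, 0.0]
contact_force: [0.5, -0.5, -2.5]
grip_width: 0.0225
grip_force: 59.5
```

Call:
carry_out:
  targets: "1 0.015 0.09 0 0 0 0; 1 0.015 0.18 0 0 0 0; 1 0.015 0.27 0 0 0 0; 1 0.015 0.36 0 0 0 0; 1 0.015 0.45 0 0 0 0"

```text
clock: 11.8
tool_pos: [0.5567, 0.1859, 0.1286]
tcp_rot: [-0.013, 1.0, 0.0, 0.0]
contact_force: [0.1, 0.2, -1.3]
grip_width: 0.0231
grip_force: 59.5
```

Call:
carry_out:
  targets: "1 0 0.08 0 0 0 0; 1 0 0.08 0 0 0 0; 1 0 0.08 0 0 0 0; 1 0 -0.02 -0.17 0 0 0; 1 0.05 -0.15 -0.34 0 0 0"

```text
clock: 12.3
tool_pos: [0.5498, 0.1613, 0.1795]
tcp_rot: [-0.013, 1.0, -0.001, -0.0]
contact_force: [0.4, 0.2, -0.8]
grip_width: 0.023
grip_force: 59.4
```

```bash
python3 - <<'E'
from h import *
plan(1,[(.52,.05,.19,215),(.49,-.10,.18,270),(.483,-.108,.14,270),(.483,-.108,.1265,270,7)])
E
```

```text
t 12.30 pos [0.5498 0.1613 0.1795] yaw -178.5 tilt 0.001 F [ 0.4  0.2 -0.8] w 0.0230 gf 59.4
1 0.044 -0.147 -0.014 0 0 -0.0372; 1 0.087 -0.295 -0.028 0 0 -0.0745; 1 0.131 -0.442 -0.042 0 0 -0.1117; 1 0.174 -0.589 -0.056 0 0 -0.149; 1 0.218 -0.737 -0.07 0 0 -0.1862
1 0.105 -0.1 0.01 0 0 -0.0437; 1 0.21 -0.201 0.019 0 0 -0.0873; 1 0.316 -0.302 0.029 0 0 -0.131; 1 0.421 -0.402 0.038 0 0 -0.1746; 1 0.526 -0.503 0.048 0 0 -0.2183
1 0.145 -0.011 0.009 0 0 -0.0436; 1 0.291 -0.022 0.019 0 0 -0.0873; 1 0.323 -0.007 0.152 0 0 -0.0873; 1 0.355 0.008 0.286 0 0 -0.0873; 1 0.355 0.008 0.331 0 0 -0.0873
1 0 0 0.045 0 0 0; 1 0 0 0.045 0 0 0; 1 0 0 0.045 0 0 0; 1 0 0 0.045 0 0 0; 1 0 0 0.045 0 0 0
```

Call:
carry_out:
  targets: "1 0.04 -0.15 -0.01 0 0 -0.037; 1 0.09 -0.3 -0.03 0 0 -0.074; 1 0.13 -0.44 -0.04 0 0 -0.11; 1 0.17 -0.59 -0.06 0 0 -0.15; 1 0.22 -0.74 -0.07 0 0 -0.186"

```text
clock: 12.8
tool_pos: [0.5193, 0.0482, 0.1904]
tcp_rot: [-0.302, 0.953, -0.0, 0.0]
contact_force: [-0.1, -0.8, -2.3]
grip_width: 0.0234
grip_force: 59.4
```

Call:
carry_out:
  targets: "1 0.1 -0.1 0.01 0 0 -0.044; 1 0.21 -0.2 0.02 0 0 -0.087; 1 0.32 -0.3 0.03 0 0 -0.13; 1 0.42 -0.4 0.04 0 0 -0.175; 1 0.53 -0.5 0.05 0 0 -0.218"

```text
clock: 13.3
tool_pos: [0.4984, -0.0458, 0.1805]
tcp_rot: [-0.565, 0.825, 0.001, -0.005]
contact_force: [0.1, 0.0, -2.8]
grip_width: 0.023
grip_force: 59.5
```

Call:
carry_out:
  targets: "1 0.15 -0.01 0.01 0 0 -0.044; 1 0.29 -0.02 0.02 0 0 -0.087; 1 0.32 0 0.1 0 0 -0.087; 1 0.35 0.01 0.15 0 0 -0.087; 1 0.35 0.01 0.2 0 0 -0.087"

```text
clock: 13.8
tool_pos: [0.4781, -0.094, 0.1505]
tcp_rot: [-0.673, 0.74, 0.002, -0.004]
contact_force: [-1.1, -1.0, -2.6]
grip_width: 0.0231
grip_force: 59.5
```

```bash
python3 - <<'E'
from h import *
print(sense()['joint_pos'].round(2))
o=ortho("top",vision.capture("top"),.08,.38,.78,-.30,.30,1000)
cv2.imwrite("pics/d.png",np.clip(o*1.5,0,255).astype(np.uint8))
plan(1,[(.483,-.108,.14,270),(.483,-.108,.1265,270,7),(.549,-.108,.1265,270,12),(.538,-.108,.135,270)])
E
```

```text
[ 0.72  0.44 -0.84  1.95  0.4   0.94  2.73]
t 13.85 pos [ 0.4767 -0.0958  0.1488] yaw -95.4 tilt 0.011 F [-1.7 -2.9 -3.1] w 0.0233 gf 59.5
1 0.077 -0.05 0.059 0 0 -0.0302; 1 0.077 -0.05 0.104 0 0 -0.0302; 1 0.077 -0.05 0.149 0 0 -0.0302; 1 0.07 -0.123 0.149 0 0 -0.0302; 1 0.063 -0.196 0.149 0 0 -0.0302
1 0 -0.073 0 0 0 0; 1 0 -0.147 0 0 0 0; 1 0 -0.22 0 0 0 0; 1 0 -0.293 0 0 0 0; 1 0 -0.22 -0.057 0 0 0
```

View pics/d.png

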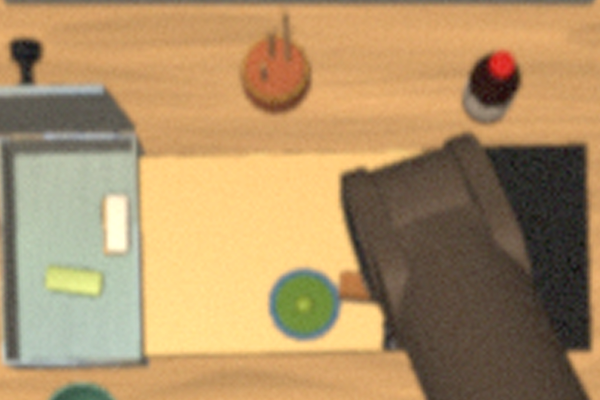

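Carrot is hidden under the arm; the bin shows the cucumber (75,282) and the radish (117,224) lying on the pumpkin. Joint 7 is at its limit, so I'll turn back and push the carrot at yaw 120° instead.

```bash
python3 - <<'E'
from h import *
plan(1,[(.48,-.10,.19,250),(.482,-.152,.18,120),(.482,-.152,.14,120)])
E
```

```text
t 13.85 pos [ 0.4767 -0.0958  0.1488] yaw -95.4 tilt 0.011 F [-1.7 -2.9 -3.1] w 0.0233 gf 59.5
1 0.013 -0.012 -0.137 0 0 0.0404; 1 0.025 -0.025 -0.275 0 0 0.0809; 1 0.046 -0.028 -0.271 0 0 0.1234; 1 0.066 -0.03 -0.267 0 0 0.1658; 1 0.086 -0.033 -0.263 0 0 0.2083
1 0.015 -0.015 0.004 0 0 0.0425; 1 0.029 -0.029 0.008 0 0 0.085; 1 0.043 -0.043 0.012 0 0 0.1275; 1 0.058 -0.058 0.016 0 0 0.17; 1 0.072 -0.072 0.02 0 0 0.2124
1 0.002 -0.021 0.004 0 0 0.0425; 1 0.005 -0.041 0.008 0 0 0.085; 1 0.007 -0.061 0.012 0 0 0.1275; 1 0.009 -0.081 0.015 0 0 0.17; 1 0.012 -0.102 0.019 0 0 0.2125
1 -0.011 -0.017 0.004 0 0 0.0424; 1 -0.022 -0.034 0.008 0 0 0.0849; 1 -0.032 -0.052 0.012 0 0 0.1274; 1 -0.043 -0.069 0.016 0 0 0.1699; 1 -0.043 -0.069 0.149 0 0 0.1699
1 0 0 0.134 0 0 0; 1 0 0 0.134 0 0 0; 1 0 0 0.134 0 0 0; 1 0 0 0.134 0 0 0; 1 0 0 0.134 0 0 0
```

Call:
carry_out:
  targets: "1 0.01 -0.01 -0.14 0 0 0.04; 1 0.025 -0.025 -0.27 0 0 0.08; 1 0.05 -0.03 -0.27 0 0 0.12; 1 0.07 -0.03 -0.27 0 0 0.165; 1 0.09 -0.03 -0.27 0 0 0.208"

```text
clock: 14.35
tool_pos: [0.482, -0.1059, 0.1916]
tcp_rot: [-0.397, 0.918, 0.001, -0.005]
contact_force: [-0.1, 0.1, -2.6]
grip_width: 0.023
grip_force: 59.6
```

Call:
carry_out:
  targets: "1 0.015 -0.015 0 0 0 0.042; 1 0.03 -0.03 0 0 0 0.085; 1 0.04 -0.04 0 0 0 0.127; 1 0.06 -0.06 0 0 0 0.17; 1 0.07 -0.07 0 0 0 0.212"

```text
clock: 14.85
tool_pos: [0.4825, -0.1208, 0.1915]
tcp_rot: [-0.075, 0.997, -0.001, -0.005]
contact_force: [-0.1, 0.3, -1.6]
grip_width: 0.0232
grip_force: 59.6
```

Call:
carry_out:
  targets: "1 0 -0.02 0 0 0 0.042; 1 0 -0.04 0 0 0 0.085; 1 0.01 -0.06 0 0 0 0.127; 1 0.01 -0.08 0 0 0 0.17; 1 0.01 -0.1 0 0 0 0.212"

```text
clock: 15.35
tool_pos: [0.4834, -0.1356, 0.1916]
tcp_rot: [0.255, 0.967, -0.002, -0.004]
contact_force: [-0.2, -0.6, -2.3]
grip_width: 0.0233
grip_force: 59.6
```

```bash
python3 - <<'E'
from h import *
print(sense()['joint_pos'].round(2))
plan(1,[(.482,-.152,.18,120),(.482,-.152,.14,120),(.482,-.152,.1265,120,7),(.551,-.112,.1265,120,12),(.538,-.119,.14,120)])
E
```

```text
[ 0.48  0.31 -0.4   1.89  0.15  0.98  1.07]
t 15.35 pos [ 0.4834 -0.1356  0.1916] yaw 150.5 tilt 0.010 F [-0.2 -0.6 -2.3] w 0.0233 gf 59.6
1 -0.011 -0.025 0.019 0 0 0.0423; 1 -0.023 -0.05 0.039 0 0 0.0847; 1 -0.034 -0.075 0.058 0 0 0.127; 1 -0.046 -0.1 0.077 0 0 0.1693; 1 -0.046 -0.1 0.21 0 0 0.1693
1 0 0 0.134 0 0 0; 1 0 0 0.179 0 0 0; 1 0 0 0.224 0 0 0; 1 0 0.076 0.224 0 0 0; 1 0.001 0.152 0.224 0 0 0
1 0 0.076 0 0 0 0; 1 0 0.152 0 0 0 0; 1 0 0.228 0 0 0 0; 1 0 0.304 0 0 0 0; 1 0 0.38 0 0 0 0
1 0.003 -0.099 -0.09 0 0 0; 1 0.003 -0.099 -0.09 0 0 0; 1 0.003 -0.099 -0.09 0 0 0; 1 0.003 -0.099 -0.09 0 0 0; 1 0.003 -0.099 -0.09 0 0 0
```

Call:
carry_out:
  targets: "1 -0.01 -0.03 0.02 0 0 0.042; 1 -0.02 -0.05 0.04 0 0 0.085; 1 -0.03 -0.075 0.06 0 0 0.127; 1 -0.045 -0.1 0.08 0 0 0.17; 1 -0.045 -0.1 0.2 0 0 0.17"

```text
clock: 15.85
tool_pos: [0.4831, -0.1528, 0.1629]
tcp_rot: [0.501, 0.865, -0.003, -0.002]
contact_force: [0.0, -0.5, -1.3]
grip_width: 0.0233
grip_force: 59.6
```

Call:
carry_out:
  targets: "1 0 0 0.1 0 0 0; 1 0 0 0.17 0 0 0; 1 0 0 0.225 0 0 0; 1 0 0 0.225 0 0 0; 1 0 0 0.225 0 0 0"

```text
clock: 16.35
tool_pos: [0.4819, -0.1515, 0.1278]
tcp_rot: [0.498, 0.867, -0.003, -0.004]
contact_force: [-0.0, -0.4, -1.6]
grip_width: 0.0227
grip_force: 59.5
```

```bash
python3 - <<'E'
from h import *
print(sense()['joint_pos'].round(2))
plan(1,[(.551,-.112,.127,120,12),(.53,-.124,.15,120),(.558,-.172,.165,181.3),(.573,-.172,.127,181.3)])
E
```

```text
[ 0.41  0.38 -0.27  1.96  0.14  0.82  0.58]
t 16.35 pos [ 0.4819 -0.1515  0.1278] yaw 120.3 tilt 0.010 F [-0.  -0.4 -1.6] w 0.0227 gf 59.5
1 -0.001 0.076 0.001 0 0 0.0002; 1 -0.001 0.152 0.002 0 0 0.0005; 1 -0.002 0.228 0.002 0 0 0.0007; 1 -0.003 0.303 0.003 0 0 0.001; 1 -0.004 0.379 0.004 0 0 0.0012
1 0 0.076 0.001 0 0 0.0002; 1 0 0.152 0.002 0 0 0.0005; 1 0 0.071 -0.075 0 0 0.0005; 1 0.001 -0.009 -0.152 0 0 0.0005; 1 -0.046 -0.009 -0.164 0 0 -0.0421
1 -0.046 -0.006 -0.013 0 0 -0.0426; 1 -0.092 -0.012 -0.025 0 0 -0.0851; 1 -0.138 -0.018 -0.038 0 0 -0.1277; 1 -0.183 -0.024 -0.05 0 0 -0.1703; 1 -0.229 -0.03 -0.063 0 0 -0.2128
1 -0.033 -0.033 -0.012 0 0 -0.0426; 1 -0.065 -0.067 -0.025 0 0 -0.0852; 1 -0.113 -0.054 0.102 0 0 -0.0852; 1 -0.162 -0.042 0.229 0 0 -0.0852; 1 -0.162 -0.042 0.229 0 0 -0.0852
```

Call:
carry_out:
  targets: "1 0 0.08 0 0 0 0; 1 0 0.15 0 0 0 0; 1 0 0.23 0 0 0 0; 1 0 0.3 0 0 0 0; 1 0 0.38 0 0 0 0"

```text
clock: 16.85
tool_pos: [0.5318, -0.122, 0.127]
tcp_rot: [0.497, 0.867, -0.003, -0.004]
contact_force: [0.0, -0.6, -1.7]
grip_width: 0.0232
grip_force: 59.6
```

Call:
carry_out:
  targets: "1 0 0.08 0 0 0 0; 1 0 0.15 0 0 0 0; 1 0 0.14 -0.1 0 0 0; 1 0 0.05 -0.25 0 0 0; 1 0 -0.15 -0.35 0 0 0"

```text
clock: 17.35
tool_pos: [0.5142, -0.1322, 0.1808]
tcp_rot: [0.496, 0.868, -0.002, -0.003]
contact_force: [0.4, -0.6, -1.9]
grip_width: 0.0232
grip_force: 59.7
```

```bash
python3 - <<'E'
from h import *
plan(1,[(.525,-.178,.18,150),(.565,-.178,.18,181.3),(.573,-.178,.14,181.3)])
E
```

```text
t 17.35 pos [ 0.5142 -0.1322  0.1808] yaw 120.5 tilt 0.007 F [ 0.4 -0.6 -1.9] w 0.0232 gf 59.7
1 -0.075 -0.023 0.001 0 0 -0.041; 1 -0.15 -0.046 0.003 0 0 -0.082; 1 -0.225 -0.069 0.004 0 0 -0.1229; 1 -0.3 -0.093 0.005 0 0 -0.1639; 1 -0.333 -0.035 0.005 0 0 -0.2074
1 -0.062 0.025 0 0 0 -0.0435; 1 -0.124 0.05 0 0 0 -0.0869; 1 -0.185 0.075 0 0 0 -0.1304; 1 -0.21 0.085 0.134 0 0 -0.1304; 1 -0.235 0.095 0.267 0 0 -0.1304
```

Call:
carry_out:
  targets: "1 -0.075 -0.02 0 0 0 -0.041; 1 -0.15 -0.05 0 0 0 -0.082; 1 -0.22 -0.07 0 0 0 -0.123; 1 -0.3 -0.09 0 0 0 -0.164; 1 -0.33 -0.035 0 0 0 -0.207"

```text
clock: 17.85
tool_pos: [0.5321, -0.1815, 0.1795]
tcp_rot: [0.193, 0.981, -0.003, -0.005]
contact_force: [0.4, 0.7, -2.2]
grip_width: 0.0233
grip_force: 59.4
```

Call:
carry_out:
  targets: "1 -0.06 0.025 0 0 0 -0.044; 1 -0.12 0.05 0 0 0 -0.087; 1 -0.18 0.075 0 0 0 -0.13; 1 -0.21 0.085 0 0 0 -0.13; 1 -0.235 0.095 0 0 0 -0.13"

```text
clock: 18.35
tool_pos: [0.5707, -0.1796, 0.179]
tcp_rot: [-0.006, 1.0, -0.001, -0.005]
contact_force: [-0.6, 0.3, -1.8]
grip_width: 0.0233
grip_force: 59.5
```

```bash
python3 - <<'E'
from h import *
im=vision.capture("scene")[130:260,150:370]
cv2.imwrite("pics/e.png",cv2.resize(np.clip(im*1.5,0,255).astype(np.uint8),None,fx=3.5,fy=3.5,interpolation=cv2.INTER_CUBIC))
# carrot by colour, scene and top
for n in("top","scene"):
    h=cv2.cvtColor(ortho(n,vision.capture(n),.09,.42,.64,-.17,.17,1000),cv2.COLOR_BGR2HSV).astype(int)
    m=(h[...,0]<=13)&(h[...,1]>190)&(h[...,2]>110);r,c=np.nonzero(m)
    if len(r): print(n,len(r),"x",.64-np.percentile(r,[2,50,98])/1000,"y",.17-np.percentile(c,[2,50,98])/1000)
plan(1,[(.573,-.178,.127,181.3)])
E
```

```text
top 1112 x [0.60978 0.589   0.569  ] y [-0.06922 -0.092   -0.115  ]
scene 1210 x [0.612 0.59  0.568] y [-0.07  -0.094 -0.117]
t 18.50 pos [ 0.5704 -0.1795  0.1791] yaw -179.2 tilt 0.010 F [-0.5 -0.3 -1.3] w 0.0233 gf 59.5
1 -0.009 0.005 0.174 0 0 -0.0013; 1 -0.018 0.01 0.347 0 0 -0.0026; 1 -0.018 0.01 0.347 0 0 -0.0026; 1 -0.018 0.01 0.347 0 0 -0.0026; 1 -0.018 0.01 0.347 0 0 -0.0026
```

View pics/e.png

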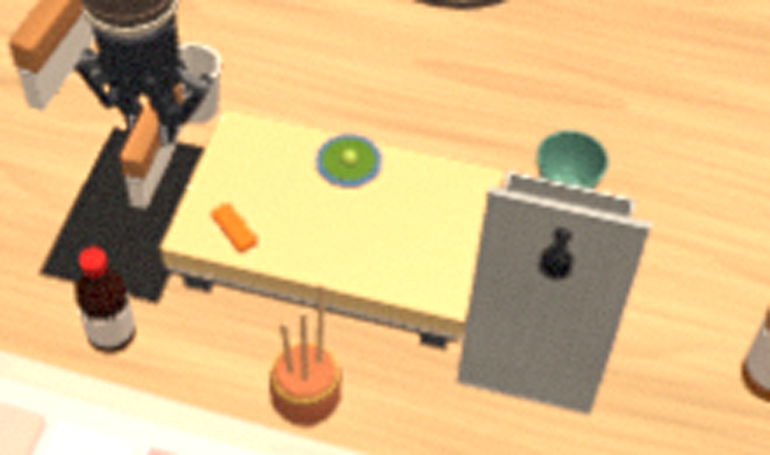

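Carrot is now at about (0.589, −0.093), clear of the saucer's strip, and nothing else has moved. Now the last sweep.

Call:
carry_out:
  targets: "1 -0.01 0 0.15 0 0 -0.002; 1 -0.02 0.01 0.3 0 0 -0.002; 1 -0.02 0.01 0.347 0 0 -0.002; 1 -0.02 0.1 0.347 0 0 -0.002; 1 -0.02 0.2 0.347 0 0 -0.002"

```text
clock: 19.0
tool_pos: [0.5726, -0.1489, 0.1279]
tcp_rot: [-0.011, 1.0, -0.001, -0.004]
contact_force: [0.4, 0.6, -1.4]
grip_width: 0.023
grip_force: 59.5
```

```bash
python3 - <<'E'
from h import *
plan(1,[(.573,-.10,.127,181.3,14),(.573,.05,.127,181.3,15),(.559,.13,.127,181.3,15),(.557,.195,.127,181.3,15)])
E
```

```text
t 19.00 pos [ 0.5726 -0.1489  0.1279] yaw -178.8 tilt 0.009 F [ 0.4  0.6 -1.4] w 0.0230 gf 59.5
1 -0.002 0.081 0.001 0 0 -0.0001; 1 -0.005 0.163 0.003 0 0 -0.0001; 1 -0.007 0.244 0.004 0 0 -0.0002; 1 -0.01 0.326 0.006 0 0 -0.0003; 1 -0.012 0.416 0.006 0 0 -0.0003
1 -0.002 0.091 0 0 0 0; 1 -0.004 0.182 0 0 0 0; 1 -0.006 0.273 0 0 0 0; 1 -0.008 0.364 0 0 0 0; 1 -0.01 0.455 0 0 0 0
1 -0.002 0.091 0 0 0 0; 1 -0.004 0.182 0 0 0 0; 1 -0.006 0.273 0 0 0 0; 1 -0.008 0.363 0 0 0 0; 1 -0.01 0.454 0 0 0 0
1 0.013 0.09 0 0 0 0; 1 0.027 0.179 0 0 0 0; 1 0.04 0.268 0 0 0 0; 1 0.054 0.357 0 0 0 0; 1 0.067 0.446 0 0 0 0
1 0.014 0.09 0 0 0 0; 1 0.015 0.176 0 0 0 0; 1 0.015 0.263 0 0 0 0; 1 0.016 0.35 0 0 0 0; 1 0.017 0.436 0 0 0 0
1 0 0.087 0 0 0 0; 1 0 0.087 0 0 0 0; 1 0 0.087 0 0 0 0; 1 0 0.087 0 0 0 0; 1 0 0.087 0 0 0 0
```

Call:
carry_out:
  targets: "1 0 0.08 0 0 0 0; 1 -0.005 0.16 0 0 0 0; 1 -0.01 0.24 0 0 0 0; 1 -0.01 0.33 0 0 0 0; 1 -0.015 0.42 0 0 0 0"

```text
clock: 19.5
tool_pos: [0.5732, -0.0855, 0.1271]
tcp_rot: [-0.012, 1.0, -0.001, -0.005]
contact_force: [-0.7, 0.2, -1.6]
grip_width: 0.0234
grip_force: 59.5
```

Call:
carry_out:
  targets: "1 0 0.09 0 0 0 0; 1 -0.005 0.18 0 0 0 0; 1 -0.005 0.27 0 0 0 0; 1 -0.01 0.36 0 0 0 0; 1 -0.01 0.455 0 0 0 0"

```text
clock: 20.0
tool_pos: [0.5732, -0.0173, 0.1268]
tcp_rot: [-0.012, 1.0, -0.001, -0.005]
contact_force: [-0.3, 0.9, -1.0]
grip_width: 0.0227
grip_force: 59.6
```

Call:
carry_out:
  targets: "1 0 0.09 0 0 0 0; 1 0 0.18 0 0 0 0; 1 0 0.27 0 0 0 0; 1 0 0.36 0 0 0 0; 1 0 0.455 0 0 0 0"

```text
clock: 20.5
tool_pos: [0.5715, 0.0508, 0.1267]
tcp_rot: [-0.012, 1.0, -0.001, -0.005]
contact_force: [-0.1, 0.2, -2.2]
grip_width: 0.0227
grip_force: 59.6
```

Call:
carry_out:
  targets: "1 0.01 0.09 0 0 0 0; 1 0.03 0.18 0 0 0 0; 1 0.04 0.27 0 0 0 0; 1 0.055 0.36 0 0 0 0; 1 0.07 0.445 0 0 0 0"

```text
clock: 21.0
tool_pos: [0.5592, 0.1175, 0.1267]
tcp_rot: [-0.012, 1.0, -0.001, -0.005]
contact_force: [0.4, -0.3, -2.5]
grip_width: 0.0234
grip_force: 59.6
```

Call:
carry_out:
  targets: "1 0.015 0.09 0 0 0 0; 1 0.02 0.18 0 0 0 0; 1 0.02 0.26 0 0 0 0; 1 0.03 0.35 0 0 0 0; 1 0.03 0.435 0 0 0 0"

```text
clock: 21.5
tool_pos: [0.5533, 0.1826, 0.1266]
tcp_rot: [-0.012, 1.0, -0.001, -0.005]
contact_force: [-0.7, -0.1, -1.8]
grip_width: 0.0234
grip_force: 59.6
```

Call:
carry_out:
  targets: "1 0 0.08 0 0 0 0; 1 0 0.08 0 0 0 0; 1 0 0.08 0 0 0 0; 1 0 -0.02 -0.17 0 0 0; 1 0.05 -0.15 -0.34 0 0 0"

```text
clock: 22.0
tool_pos: [0.547, 0.1582, 0.1776]
tcp_rot: [-0.012, 1.0, -0.001, -0.006]
contact_force: [0.5, -1.2, -1.1]
grip_width: 0.0228
grip_force: 59.5
```

```bash
python3 - <<'E'
from h import *
plan(1,[(.50,.03,.20,170),(.50,-.12,.19,160),(.529,-.2305,.16,156.2),(.529,-.2305,.07,156.2),(.529,-.2305,.0525,156.2,10)])
E
```

```text
t 22.00 pos [0.547  0.1582 0.1776] yaw -178.7 tilt 0.011 F [ 0.5 -1.2 -1.1] w 0.0228 gf 59.5
1 0.067 -0.169 -0.03 0 0 0.0126; 1 0.133 -0.339 -0.06 0 0 0.0252; 1 0.2 -0.508 -0.09 0 0 0.0378; 1 0.267 -0.678 -0.12 0 0 0.0504; 1 0.333 -0.847 -0.15 0 0 0.063
1 -0.029 -0.164 0.012 0 0 0.0093; 1 -0.057 -0.328 0.023 0 0 0.0185; 1 -0.086 -0.492 0.034 0 0 0.0278; 1 -0.115 -0.657 0.045 0 0 0.0371; 1 -0.144 -0.821 0.056 0 0 0.0463
1 -0.053 -0.158 0.011 0 0 0.0093; 1 -0.136 -0.286 0.051 0 0 0.0135; 1 -0.219 -0.413 0.091 0 0 0.0177; 1 -0.302 -0.541 0.131 0 0 0.0219; 1 -0.385 -0.669 0.171 0 0 0.0262
1 -0.093 -0.12 0.04 0 0 0.0042; 1 -0.093 -0.12 0.19 0 0 0.0042; 1 -0.093 -0.12 0.34 0 0 0.0042; 1 -0.093 -0.12 0.49 0 0 0.0042; 1 -0.093 -0.12 0.64 0 0 0.0042
1 0 0 0.058 0 0 0; 1 0 0 0.117 0 0 0; 1 0 0 0.117 0 0 0; 1 0 0 0.117 0 0 0; 1 0 0 0.117 0 0 0
```

Call:
carry_out:
  targets: "1 0.07 -0.17 -0.03 0 -0.001 0.013; 1 0.13 -0.34 -0.06 0 -0.002 0.025; 1 0.2 -0.51 -0.09 0 -0.003 0.038; 1 0.27 -0.68 -0.12 0 -0.004 0.05; 1 0.33 -0.85 -0.15 0 -0.004 0.063"

```text
clock: 22.5
tool_pos: [0.4998, 0.0282, 0.2011]
tcp_rot: [0.089, 0.996, -0.002, 0.002]
contact_force: [0.9, -0.6, -2.3]
grip_width: 0.0233
grip_force: 59.7
```

Call:
carry_out:
  targets: "1 -0.03 -0.16 0.01 0 0 0.009; 1 -0.06 -0.33 0.02 0 0 0.018; 1 -0.09 -0.49 0.03 0 0 0.028; 1 -0.12 -0.66 0.045 0 0 0.037; 1 -0.14 -0.82 0.055 0 0 0.046"

```text
clock: 23.0
tool_pos: [0.4995, -0.0968, 0.193]
tcp_rot: [0.16, 0.987, -0.002, 0.002]
contact_force: [0.4, 0.3, -2.2]
grip_width: 0.0233
grip_force: 59.7
```

Call:
carry_out:
  targets: "1 -0.05 -0.16 0.01 0 0 0.009; 1 -0.14 -0.29 0.03 0 0 0.013; 1 -0.22 -0.41 0.05 0 0 0.018; 1 -0.3 -0.54 0.07 0 0 0.022; 1 -0.385 -0.67 0.09 0 0 0.026"

```text
clock: 23.5
tool_pos: [0.5239, -0.2096, 0.1796]
tcp_rot: [0.199, 0.98, -0.001, 0.002]
contact_force: [0.4, 1.0, -2.9]
grip_width: 0.0236
grip_force: 59.7
```

```bash
python3 - <<'E'
from h import *
im=vision.capture("top")
o=ortho("top",im,.05,.38,.78,-.30,.30,1000)
cv2.imwrite("pics/f.png",np.clip(o*1.5,0,255).astype(np.uint8))
plan(1,[(.529,-.2305,.16,156.2),(.529,-.2305,.07,156.2),(.529,-.2305,.0525,156.2,10),(.529,-.2305,.048,156.2,2)])
E
```

```text
t 23.55 pos [ 0.5241 -0.2145  0.1789] yaw 156.7 tilt 0.006 F [ 1.2 -3.9 -1.8] w 0.0232 gf 59.6
1 -0.072 -0.085 0.126 0 0 0.0028; 1 -0.072 -0.085 0.276 0 0 0.0028; 1 -0.072 -0.085 0.426 0 0 0.0028; 1 -0.072 -0.085 0.576 0 0 0.0028; 1 -0.072 -0.085 0.726 0 0 0.0028
1 0 0 0.059 0 0 0; 1 0 0 0.117 0 0 0; 1 0 0 0.127 0 0 0; 1 0 0 0.137 0 0 0; 1 0 0 0.147 0 0 0
```

View pics/f.png

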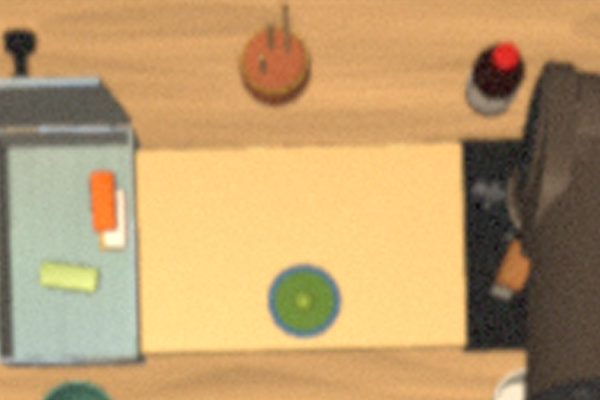

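The board is clear except for the saucer, and the bin holds the cucumber plus carrot on radish on pumpkin. Now put the scraper back.

Call:
carry_out:
  targets: "1 -0.05 -0.06 0.12 0 0 0.002; 1 -0.05 -0.06 0.27 0 0 0.002; 1 -0.05 -0.06 0.42 0 0 0.002; 1 -0.05 -0.06 0.57 0 0 0.002; 1 -0.05 -0.06 0.72 0 0 0.002"

```text
clock: 24.05
tool_pos: [0.5275, -0.2203, 0.0708]
tcp_rot: [0.202, 0.979, -0.001, 0.002]
contact_force: [-0.7, 0.9, -2.0]
grip_width: 0.0235
grip_force: 59.7
```

Call:
carry_out:
  targets: "1 0 0 0.03 0 0 0; 1 0 0 0.06 0 0 0; 1 0 0 0.09 0 0 0; 1 0 0 0.12 0 0 0; 1 0 0 0.12 0 0 0"

```text
clock: 24.55
tool_pos: [0.5272, -0.2197, 0.054]
tcp_rot: [0.202, 0.979, -0.001, 0.002]
contact_force: [-0.1, -0.2, -2.0]
grip_width: 0.0234
grip_force: 59.6
```

```bash
python3 - <<'E'
from h import *
state()
E
```

```text
t 24.55 pos [ 0.5272 -0.2197  0.054 ] yaw 156.7 tilt 0.004 F [-0.1 -0.2 -2. ] w 0.0234 gf 59.6
```

Call:
carry_out:
  targets: "1 0 0 0.01 0 0 0; 1 0 0 0.02 0 0 0; 1 0 0 0.03 0 0 0; 1 0 0 0.04 0 0 0; 1 0 0 0.045 0 0 0"

```text
clock: 25.05
tool_pos: [0.5273, -0.2198, 0.0476]
tcp_rot: [0.202, 0.979, -0.001, 0.002]
contact_force: [-3.1, 0.5, 10.9]
grip_width: 0.023
grip_force: 61.3
```

Call:
carry_out:
  targets: "1 0 0 0.003 0 0 0; 1 0 0 0.003 0 0 0; 1 0 0 0.003 0 0 0; 1 0 0 0.003 0 0 0; 1 0 0 0.003 0 0 0"

```text
clock: 25.55
tool_pos: [0.5273, -0.2198, 0.0476]
tcp_rot: [0.202, 0.979, -0.001, 0.002]
contact_force: [-2.8, 0.7, 7.5]
grip_width: 0.0234
grip_force: 61.1
```

Contact is firm at the grasp height; release and rise.

Call:
carry_out:
  targets: "0.6 0 0 0 0 0 0; 0.3 0 0 0 0 0 0; 0 0 0 0 0 0 0; 0 0 0 0 0 0 0; 0 0 0 0 0 0 0"

```text
clock: 26.05
tool_pos: [0.5271, -0.2197, 0.0467]
tcp_rot: [0.202, 0.979, -0.001, 0.002]
contact_force: [-0.1, -0.7, 0.2]
grip_width: 0.0854
grip_force: 0.0
```

Call:
carry_out:
  targets: "0 0 0 -0.1 0 0 0; 0 0 0 -0.25 0 0 0; 0 0 0 -0.45 0 0 0; 0 0 0 -0.7 0 0 0; 0 0 0 -1 0 0 0"

```text
clock: 26.55
tool_pos: [0.5257, -0.2189, 0.1972]
tcp_rot: [0.202, 0.979, -0.001, 0.001]
contact_force: [0.2, -1.0, 0.1]
grip_width: 0.0855
grip_force: 0.0
```

```bash
python3 - <<'E'
from h import *
plan(1,[(.50,-.15,.25,158),(.50,-.06,.37,165),(.55,.08,.40,180),(.70,.14,.39,180),(.73,.185,.36,180),(.73,.185,.265,180)])
E
```

```text
t 26.55 pos [ 0.5257 -0.2189  0.1972] yaw 156.7 tilt 0.002 F [ 0.2 -1.   0.1] w 0.0855 gf 0.0
1 0.085 0.089 -0.088 0 0 -0.0018; 1 0.17 0.177 -0.176 0 0 -0.0037; 1 0.254 0.266 -0.264 0 0 -0.0055; 1 0.339 0.354 -0.352 0 0 -0.0073; 1 0.379 0.446 -0.486 0 0 -0.0138
1 0.035 0.094 -0.133 0 0 -0.0065; 1 0.071 0.187 -0.266 0 0 -0.013; 1 0.107 0.281 -0.4 0 0 -0.0195; 1 0.142 0.374 -0.533 0 0 -0.0259; 1 0.178 0.467 -0.666 0 0 -0.0324
1 -0.014 0.165 -0.034 0 0 -0.0139; 1 -0.027 0.33 -0.067 0 0 -0.0278; 1 -0.041 0.494 -0.1 0 0 -0.0417; 1 -0.054 0.659 -0.134 0 0 -0.0556; 1 -0.067 0.824 -0.167 0 0 -0.0695
1 -0.049 0.157 -0.033 0 0 -0.0139; 1 -0.213 0.231 -0.022 0 0 -0.0139; 1 -0.376 0.305 -0.011 0 0 -0.0139; 1 -0.54 0.379 0 0 0 -0.0139; 1 -0.703 0.453 0.011 0 0 -0.0139
1 -0.167 0.066 0.011 0 0 0; 1 -0.334 0.133 0.022 0 0 0; 1 -0.4 0.233 0.089 0 0 0; 1 -0.467 0.333 0.156 0 0 0; 1 -0.534 0.433 0.222 0 0 0
1 0 0 0.159 0 0 0; 1 0 0 0.317 0 0 0; 1 0 0 0.475 0 0 0; 1 0 0 0.634 0 0 0; 1 0 0 0.634 0 0 0
```

Call:
carry_out:
  targets: "1 0.08 0.09 -0.09 0 0 -0.002; 1 0.17 0.18 -0.18 0 0 -0.004; 1 0.25 0.27 -0.26 0 0 -0.006; 1 0.34 0.35 -0.35 0 0 -0.007; 1 0.38 0.45 -0.49 0 0 -0.014"

```text
clock: 27.05
tool_pos: [0.4991, -0.1334, 0.2697]
tcp_rot: [0.18, 0.984, -0.001, 0.0]
contact_force: [0.2, -0.1, -0.7]
grip_width: 0.0126
grip_force: 0.0
```

Call:
carry_out:
  targets: "1 0.04 0.09 -0.13 0 0 -0.006; 1 0.07 0.19 -0.27 0 0 -0.013; 1 0.11 0.28 -0.4 0 0 -0.02; 1 0.14 0.37 -0.53 0 0 -0.026; 1 0.18 0.47 -0.67 0 0 -0.032"

```text
clock: 27.55
tool_pos: [0.4999, -0.0579, 0.3708]
tcp_rot: [0.13, 0.991, -0.001, 0.001]
contact_force: [-0.1, 0.1, 0.3]
grip_width: 0.0
grip_force: 0.0
```

Call:
carry_out:
  targets: "1 -0.01 0.16 -0.03 0 0 -0.014; 1 -0.03 0.33 -0.07 0 0 -0.028; 1 -0.04 0.49 -0.1 0 0 -0.042; 1 -0.05 0.66 -0.13 0 0 -0.056; 1 -0.07 0.82 -0.17 0 0 -0.07"

```text
clock: 28.05
tool_pos: [0.542, 0.0589, 0.3955]
tcp_rot: [0.02, 1.0, -0.002, 0.001]
contact_force: [0.6, -0.4, 0.2]
grip_width: 0.0
grip_force: 0.0
```

Call:
carry_out:
  targets: "1 -0.05 0.16 -0.03 0 0 -0.014; 1 -0.21 0.23 -0.02 0 0 -0.014; 1 -0.38 0.3 -0.01 0 0 -0.014; 1 -0.54 0.38 0 0 0 -0.014; 1 -0.7 0.45 0.01 0 0 -0.014"

```text
clock: 28.55
tool_pos: [0.6507, 0.1213, 0.3937]
tcp_rot: [-0.001, 1.0, -0.002, 0.001]
contact_force: [0.2, 0.0, 0.5]
grip_width: -0.0001
grip_force: 0.0
```

```bash
python3 - <<'E'
from h import *
for n in("top","scene"):
    h=cv2.cvtColor(ortho(n,vision.capture(n),.08,.44,.62,-.30,-.17,1000),cv2.COLOR_BGR2HSV).astype(int)
    m=((h[...,0]<=13)&(h[...,1]>100)&(h[...,2]>60)).astype(np.uint8)
    r,c=np.nonzero(m);print(n,len(r),"scraper x",.62-r.mean()/1000,"y",-.17-c.mean()/1000,cv2.minAreaRect(np.c_[c,r].astype(np.float32)))
plan(1,[(.73,.185,.37,180),(.73,.185,.265,180)])
E
```

```text
top 2371 scraper x 0.5291771404470688 y -0.21945929987347113 ((65.14971923828125, 74.71183776855469), (147.2455291748047, 102.99768829345703), 88.76802062988281)
scene 4118 scraper x 0.5390852355512384 y -0.21678776104905295 ((52.36506271362305, 73.25270080566406), (130.69386291503906, 94.90101623535156), 88.85424041748047)
t 28.65 pos [0.6515 0.1219 0.3918] yaw -179.9 tilt 0.003 F [-0.6 -0.4 -0.6] w 0.0000 gf 0.0
1 -0.131 0.105 0.036 0 0 0.0002; 1 -0.262 0.21 0.073 0 0 0.0004; 1 -0.393 0.314 0.109 0 0 0.0006; 1 -0.525 0.419 0.145 0 0 0.0008; 1 -0.525 0.419 0.32 0 0 0.0008
1 0 0 0.175 0 0 0; 1 0 0 0.35 0 0 0; 1 0 0 0.525 0 0 0; 1 0 0 0.525 0 0 0; 1 0 0 0.525 0 0 0
```

Call:
carry_out:
  targets: "1 -0.13 0.1 0.03 0 0 0; 1 -0.26 0.2 0.06 0 0 0; 1 -0.39 0.31 0.09 0 0 0; 1 -0.52 0.42 0.12 0 0 0; 1 -0.52 0.42 0.18 0 0 0"

```text
clock: 29.15
tool_pos: [0.7284, 0.1864, 0.3655]
tcp_rot: [-0.002, 1.0, -0.001, 0.001]
contact_force: [-0.9, 0.9, -0.5]
grip_width: 0.0001
grip_force: 0.0
```

Call:
carry_out:
  targets: "1 0 0 0.17 0 0 0; 1 0 0 0.35 0 0 0; 1 0 0 0.5 0 0 0; 1 0 0 0.62 0 0 0; 1 0 0 0.62 0 0 0"

```text
clock: 29.65
tool_pos: [0.7265, 0.1817, 0.2713]
tcp_rot: [-0.001, 1.0, -0.003, -0.001]
contact_force: [-0.5, 0.3, -0.4]
grip_width: -0.0
grip_force: 0.0
```

```bash
python3 - <<'E'
from h import *
hx,hz,w,r=.645,.074,.011,.19
W=[(.69,.185,.268,180)]
for th in np.arange(1.5,-.01,-.1):
    W.append((hx-r*np.cos(th)+.008*np.sin(th)+w,.187,hz+r*np.sin(th)+.008*np.cos(th),180,25))
plan(1,W)
E
```

```text
t 29.65 pos [0.7265 0.1817 0.2713] yaw -179.9 tilt 0.006 F [-0.5  0.3 -0.4] w -0.0000 gf 0.0
1 0.122 0.011 0.011 0 0 0.0002; 1 0.244 0.022 0.022 0 0 0.0004; 1 0.375 0.029 0.035 0 0 0.0004; 1 0.507 0.036 0.048 0 0 0.0004; 1 0.633 0.036 0.058 0 0 0.0004
1 0.125 0 0.023 0 0 0; 1 0.246 0 0.057 0 0 0; 1 0.364 0 0.104 0 0 0; 1 0.477 0 0.163 0 0 0; 1 0.583 0 0.232 0 0 0
1 0.098 0 0.08 0 0 0; 1 0.189 0 0.169 0 0 0; 1 0.269 0 0.266 0 0 0; 1 0.34 0 0.371 0 0 0; 1 0.4 0 0.483 0 0 0
1 0.049 0 0.117 0 0 0; 1 0.085 0 0.238 0 0 0; 1 0.109 0 0.363 0 0 0; 1 0.121 0 0.489 0 0 0; 1 0.121 0 0.489 0 0 0
```

Call:
carry_out:
  targets: "1 0.12 0.01 0.01 0 0 0; 1 0.24 0.02 0.02 0 0 0; 1 0.37 0.03 0.035 0 0 0; 1 0.5 0.035 0.05 0 0 0; 1 0.63 0.035 0.06 0 0 0"

```text
clock: 30.15
tool_pos: [0.6332, 0.1881, 0.2664]
tcp_rot: [-0.0, 1.0, -0.001, 0.003]
contact_force: [0.6, 0.2, 0.0]
grip_width: -0.0003
grip_force: 0.6
```

Call:
carry_out:
  targets: "1 0.12 0 0.02 0 0 0; 1 0.25 0 0.06 0 0 0; 1 0.36 0 0.1 0 0 0; 1 0.48 0 0.16 0 0 0; 1 0.58 0 0.23 0 0 0"

```text
clock: 30.65
tool_pos: [0.5465, 0.188, 0.2318]
tcp_rot: [-0.0, 1.0, -0.001, 0.003]
contact_force: [0.3, -0.1, 1.3]
grip_width: 0.0
grip_force: 0.5
```

```bash
python3 - <<'E'
from h import *
state()
im=vision.capture("scene")[100:290,200:400]
cv2.imwrite("pics/g.png",cv2.resize(np.clip(im*1.5,0,255).astype(np.uint8),None,fx=3,fy=3,interpolation=cv2.INTER_CUBIC))
E
```

```text
t 30.65 pos [0.5465 0.188  0.2318] yaw -179.9 tilt 0.006 F [ 0.3 -0.1  1.3] w 0.0000 gf 0.5
```

View pics/g.png

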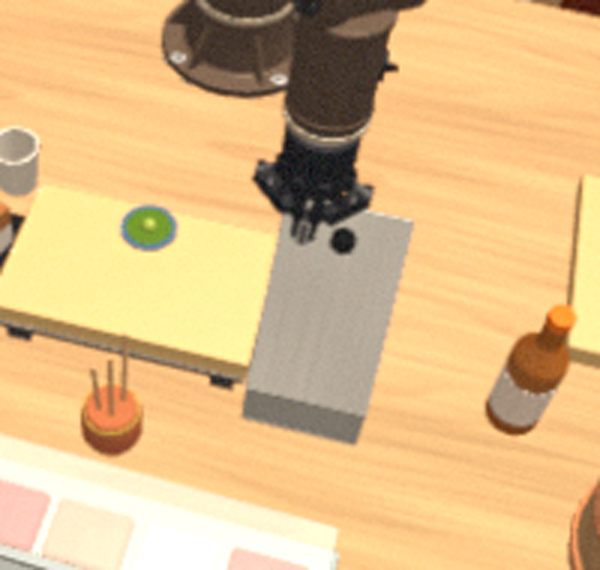

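The lid is coming down, with the fingers (305,230) on its face beside the knob. Continue along the arc.

Call:
carry_out:
  targets: "1 0.1 0 0.08 0 0 0; 1 0.19 0 0.17 0 0 0; 1 0.27 0 0.27 0 0 0; 1 0.34 0 0.37 0 0 0; 1 0.4 0 0.48 0 0 0"

```text
clock: 31.2
tool_pos: [0.4876, 0.1878, 0.159]
tcp_rot: [-0.0, 1.0, -0.001, 0.003]
contact_force: [-1.4, -1.5, 1.1]
grip_width: 0.0002
grip_force: 0.4
```

Call:
carry_out:
  targets: "1 0.05 0 0.12 0 0 0; 1 0.085 0 0.24 0 0 0; 1 0.11 0 0.36 0 0 0; 1 0.12 0 0.45 0 0 0; 1 0.12 0 0.49 0 0 0"

```text
clock: 31.7
tool_pos: [0.4696, 0.1873, 0.0844]
tcp_rot: [-0.001, 1.0, -0.002, 0.002]
contact_force: [-0.2, 0.1, 0.7]
grip_width: -0.0
grip_force: 0.2
```

Call:
carry_out:
  targets: "1 0 0 0.02 0 0 0; 1 0 0 0.03 0 0 0; 1 0 0 0.03 0 0 0; 1 0 0 0.03 0 0 0; 1 0 0 0.03 0 0 0"

```text
clock: 32.2
tool_pos: [0.4699, 0.1875, 0.0823]
tcp_rot: [-0.0, 1.0, -0.002, 0.002]
contact_force: [-8.5, -4.0, 23.1]
grip_width: -0.0001
grip_force: 11.4
```

Call:
carry_out:
  targets: "1 0 0 -0.1 0 0 0; 1 0 0 -0.3 0 0 0; 1 0 0 -0.55 0 0 0; 1 0 0 -0.8 0 0 0; 1 0 0 -1 0 0 0"

```text
clock: 32.7
tool_pos: [0.4697, 0.1885, 0.2333]
tcp_rot: [-0.001, 1.0, -0.001, 0.003]
contact_force: [1.6, -0.2, 0.1]
grip_width: -0.0002
grip_force: 0.0
```

Call:
carry_out:
  targets: "1 0.2 0 0 0 0 0; 1 0.4 0 0 0 0 0; 1 0.5 0 0 0 0 0; 1 0.5 0 0 0 0 0; 1 0.5 0 0 0 0 0"

```text
clock: 33.2
tool_pos: [0.3951, 0.1879, 0.2303]
tcp_rot: [-0.0, 1.0, -0.001, 0.002]
contact_force: [0.2, 0.5, 0.3]
grip_width: 0.0001
grip_force: 0.0
```

```bash
python3 - <<'E'
from h import *
state()
im=vision.capture("scene")[110:300,130:400]
cv2.imwrite("pics/i.png",cv2.resize(np.clip(im*1.5,0,255).astype(np.uint8),None,fx=2.9,fy=2.9,interpolation=cv2.INTER_CUBIC))
E
```

```text
t 33.20 pos [0.3951 0.1879 0.2303] yaw -179.9 tilt 0.005 F [0.2 0.5 0.3] w 0.0001 gf 0.0
```

View pics/i.png

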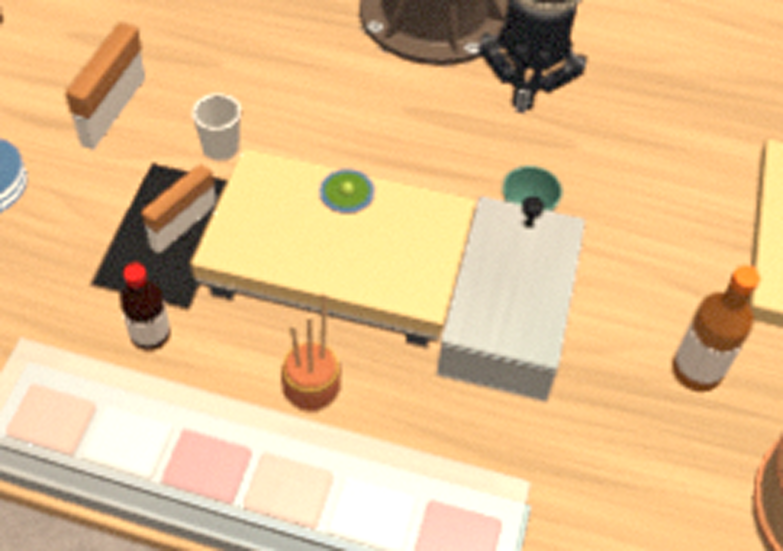

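The lid lies flat on the bin (510,295), the scraper stands on its mat (180,208), the saucer is in place (347,190), and the gripper is clear of everything.

```bash
python3 -c "
from workcell import finish_job
print(finish_job())"
```

```text
the job is handed in; nothing more can be done
None
```

I've handed the job in: all four offcuts are in the bin, the lid is shut, the scraper stands upright on its mat and the bystanders look undisturbed in the last camera view; the hand-in returned no verdict.

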